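Sweep the filing board, load the clock barrels and lock the carrier

ROBOT

A 6-joint arm with a two-finger parallel gripper is mounted at the origin on the work surface. World frame = base frame: x ahead of the robot, y to its left, z up, the work surface at z = 0. Lengths are in mm, angles in degrees, forces in N, time in s.
With the tool pointing down it reaches from about 300 to 850 mm from the base axis. Payload 4.2 kg.
Tool frame: the origin (TCP) lies at the centre of the arm's flange, where the gripper is bolted on; the fingertips stand 191 mm ahead of it and the grasp point (between the pads) lies 172 mm ahead of it; z points along the fingers, x is the direction in which the jaws open and shut, and the axes are right-handed (so a half turn about z gives the same grasp; the last joint's range is limited). The gripper opens to 91 mm and grips with 3 to 60 N. Pads are 32 mm wide; open, the fingers measure 118 mm over their backs; the gripper's body (76 mm by 178 mm) begins 60 mm behind the grasp point.
Start: joints at [-71.792, 18.312, 89.639, -0, 72.044, -1.146], TCP at [190.56, -542.503, 404.776] pointing down, gripper open.
Joint ranges: [-177.97, 177.97], [-48.28, 115.42], [12.27, 149.76], [-77.06, 257.06], [2.81, 150.46], [-146.56, 146.56]. Speed limits (degrees/s): [147.25, 147.25, 180, 180, 180, 180].

INTERFACE

Orientations are given as [roll, pitch, yaw] about the fixed x, y, z axes, in that order (R = Rz(yaw) Ry(pitch) Rx(roll)).
In Python, from workcell import telemetry, imaging, env gives the robot as it stands. The module is installed in compiled form; this text tells all that it offers.
- The arm moves only by the tool jog_arm, never from a script. Its argument "series" is a list of rows, each a list of 3 entries, a list of its own where there are three numbers: the shift along the world's x, y, z in mm, then the turn, a rotation vector about the world's x, y, z in rad, then the opening, from 0 (shut) to 1 (fully open). In form: [[[x, y, z], [ax, ay, az], jaw], ...]. A call has exactly 5 rows; each row is the pose to reach, as a shift and turn from the pose measured when the call began; what a row does not reach only later rows make up. A row lasts 1/12 s, in which the tool goes at most 41.7 mm and 7.16 degrees, less where a joint would pass 70% of its speed; a pose out of reach is approached as far as the arm can. A call with a gripper value outside its range is refused whole. The fingers move at their own pace and stop on an object; "squeeze" is the grip in N (left out, the last holds). Time passes only in rows, so rows that repeat a pose let the fingers close, or fill a call up. It gives the time, the measured TCP pose, the force and the opening at its end, in the units of the state.
- telemetry.state(): the state, without advancing time (a new reading comes with each control period).
- imaging.grab_frame(name): name is "side" or "top" or "wrist"; returns a dict with "pixels" (400x640x3 uint8, red, green, blue), "fov_y" (degrees; the focal length in pixels is half the picture's height over the tangent of half this angle, whatever the lens; pixels are square), "cx", "cy" (the principal point, pixels), "R" (3x3) and "t" (3): a world point X has camera coordinates R X + t; the wrist camera has in their place "T_tool_cam" (4x4, takes a point from camera to tool coordinates, whose origin is the TCP and whose axes are the tool frame's). Camera axes: x right, y down, z forward; pixel columns grow to the right and rows downward; lengths in mm; the calibration is good to about 2 mm. A picture is of the moment at which its call begins: read the wrist's pose just before it. There is no depth.
- env.job_done(): hands the job in, once; it reports no verdict.
The state is a dict: "time_s": time; "qpos": joint angles; "qvel": joint speeds; "effort": joint torques, N m; "ee_pos": TCP position; "ee_rot": TCP orientation; "force": force on the tool from outside, world axes, zero at the start; "torque": the same for the moment, N m; "gripper_width": finger opening in mm.
Only numpy, scipy, OpenCV 4.12 (cv2) and the standard library are available. Lean on these libraries where they do the work, as an engineer would, in place of code of your own. Each camera call takes 0.05 s, during which the arm holds its last target.

TASK

Clear up the clockmaker's bench: first sweep all the brass chips off the filing board into its tray with the scraper block, not with the fingers. Then set every spring barrel upright and fully down into a carrier pocket of its own, and only when all are in, knock the orange locking peg fully home with the mallet, without touching the peg with the gripper. Finish with scraper and mallet standing upright on the green mat again as they stood, and leave the jar, blower and oil pot alone.

Things in the scene. Friction and masses are not known exactly. Their poses are not given: they have to be found in the camera images.
- carrier: Grey barrel carrier, fixed: block 185 x 185 mm, 37 mm high, with four round open pockets, 62 mm wide, 22 mm deep, in a 2 x 2 square at 88 mm pitch. Origin: centre of its underside, on the bench; z up. On its far (+x) side a dark boss (56 x 60 mm, 55 mm high, centred 120 mm along +x) bears the orange-capped locking peg.
- pocket_1 (a point): Centre of the floor of carrier pocket 1: 15 mm above the bench, 22 mm below the block's top face. Pocket at -44, -44 mm from the carrier's origin in the carrier's x, y.
- pocket_2 (a point): Centre of the floor of carrier pocket 2: 15 mm above the bench, 22 mm below the block's top face. Pocket at -44, +44 mm from the carrier's origin in the carrier's x, y.
- pocket_3 (a point): Centre of the floor of carrier pocket 3: 15 mm above the bench, 22 mm below the block's top face. Pocket at +44, -44 mm from the carrier's origin in the carrier's x, y.
- pocket_4 (a point): Centre of the floor of carrier pocket 4: 15 mm above the bench, 22 mm below the block's top face. Pocket at +44, +44 mm from the carrier's origin in the carrier's x, y.
- peg (a joint): How far the upright locking peg is driven down, m: 0 fully up (starts between 0 and 0.003), 0.018 fully home against its stop. It takes about 6 to 8 N to drive it (stiff friction plus a light spring) and it stays where it is driven. 122 mm along +x from the carrier's origin.
- peg_top (a point): Centre of the top of the peg's flat round orange cap (32 mm across). Fully up it is 85 mm above the bench; home, 67 mm.
- board: Filing board, fixed. Origin on the bench, z up, +x along the sweep. Plywood deck from x = -100 to +80 mm, top 35 mm above the bench, open at the back (-x). At x = +80 mm it drops into a sunken chip tray reaching to x = +180 mm (floor 5 mm above the bench), end wall 60 mm high. Side fences 55 mm high (20 above the deck), 12 mm thick, 136 mm apart, run along deck and tray.
- tray (a point): Centre of the sunken chip tray's floor, 130 mm along the board's +x from its origin, 5 mm above the bench. The tray is 100 x 136 mm inside.
- chip_1: Small L-shaped brass offcut (chip), 24 x 18 mm, 6 mm thick with a lip to 13 mm, 18 g, lying on the filing deck. Origin: centre of its underside. Three to five chips are there; an absent one reads None.
- chip_2: Small L-shaped brass offcut (chip), 24 x 18 mm, 6 mm thick with a lip to 13 mm, 18 g, lying on the filing deck. Origin: centre of its underside. Three to five chips are there; an absent one reads None.
- chip_3: Small L-shaped brass offcut (chip), 24 x 18 mm, 6 mm thick with a lip to 13 mm, 18 g, lying on the filing deck. Origin: centre of its underside. Three to five chips are there; an absent one reads None.
- chip_4: Small L-shaped brass offcut (chip), 24 x 18 mm, 6 mm thick with a lip to 13 mm, 18 g, lying on the filing deck. Origin: centre of its underside. Three to five chips are there; an absent one reads None.
- chip_5: Small L-shaped brass offcut (chip), 24 x 18 mm, 6 mm thick with a lip to 13 mm, 18 g, lying on the filing deck. Origin: centre of its underside. Three to five chips are there; an absent one reads None.
- mat: Green tool mat, fixed, 150 (x) x 300 (y) mm, 4 mm thick. Origin: centre of its underside, on the bench.
- scraper: Wooden scraper block standing on the mat: dark foot 44 (x) x 116 (y) x 24 mm high, and on it a pale upright grip 24 (x) x 70 (y) mm, reaching 76 mm high; about 0.2 kg. Origin: centre of its underside; z up. Its long faces (+x and -x) are the ones that push.
- mallet: White mallet standing on its striking face: head 44 x 44 mm, 70 mm high; pale flat-sided handle 20 mm wide, 24 mm high, level along the mallet's -x from the head to 142 mm from the head's centre, axis 40 mm above the striking face; about 0.25 kg, nearly all in the head. Origin: centre of the lower striking face; z up.
- barrel_1: Brass clock spring barrel standing upright: drum 54 mm across and 46 mm high with a toothed rim near its heavy foot, and a steel arbor (10 mm) on top to 60 mm; 0.17 to 0.35 kg. Origin: centre of its underside; z up the axis. Three or four barrels are there, standing on the bench; an absent one reads None.
- barrel_2: Brass clock spring barrel standing upright: drum 54 mm across and 46 mm high with a toothed rim near its heavy foot, and a steel arbor (10 mm) on top to 60 mm; 0.17 to 0.35 kg. Origin: centre of its underside; z up the axis. Three or four barrels are there, standing on the bench; an absent one reads None.
- barrel_3: Brass clock spring barrel standing upright: drum 54 mm across and 46 mm high with a toothed rim near its heavy foot, and a steel arbor (10 mm) on top to 60 mm; 0.17 to 0.35 kg. Origin: centre of its underside; z up the axis. Three or four barrels are there, standing on the bench; an absent one reads None.
- barrel_4: Brass clock spring barrel standing upright: drum 54 mm across and 46 mm high with a toothed rim near its heavy foot, and a steel arbor (10 mm) on top to 60 mm; 0.17 to 0.35 kg. Origin: centre of its underside; z up the axis. Three or four barrels are there, standing on the bench; an absent one reads None.
- jar: Bystander: green glass jar with a brass cap, 60 mm across, 75 mm high. Origin: centre of its underside.
- blower: Bystander: blue blower bulb, 62 mm across, 100 mm high, standing nozzle up. Origin: centre of its underside.
- oilpot: Bystander: amber oil pot, 56 mm across, 46 mm high. Origin: centre of its underside.

How it is judged (in metres and radians):
On the way, in this order (a step that is already met when the one before it is completed fails the run):
1. every chip lies in the tray (x of chip_1 in the frame of tray between -0.05 and 0.05 m and y of chip_1 in the frame of tray between -0.07 and 0.07 m and z of each of chip_1, chip_2, chip_3, chip_4, chip_5 in the frame of tray below 0.026 m and x of chip_2 in the frame of tray between -0.05 and 0.05 m and y of chip_2 in the frame of tray between -0.07 and 0.07 m and x of chip_3 in the frame of tray between -0.05 and 0.05 m and y of chip_3 in the frame of tray between -0.07 and 0.07 m and x of chip_4 in the frame of tray between -0.05 and 0.05 m and y of chip_4 in the frame of tray between -0.07 and 0.07 m and x of chip_5 in the frame of tray between -0.05 and 0.05 m and y of chip_5 in the frame of tray between -0.07 and 0.07 m), for 0.2 s.
2. every barrel is down in a pocket while the peg is still up (angle between each of barrel_1, barrel_2, barrel_3, barrel_4's own z axis and vertical below 0.12 rad and ((horizontal distance between barrel_1 and pocket_1 below 0.008 m and z of barrel_1 in the frame of pocket_1 below 0.005 m) or (horizontal distance between barrel_1 and pocket_2 below 0.008 m and z of barrel_1 in the frame of pocket_2 below 0.005 m) or (horizontal distance between barrel_1 and pocket_3 below 0.008 m and z of barrel_1 in the frame of pocket_3 below 0.005 m) or (horizontal distance between barrel_1 and pocket_4 below 0.008 m and z of barrel_1 in the frame of pocket_4 below 0.005 m)) and ((horizontal distance between barrel_2 and pocket_1 below 0.008 m and z of barrel_2 in the frame of pocket_1 below 0.005 m) or (horizontal distance between barrel_2 and pocket_2 below 0.008 m and z of barrel_2 in the frame of pocket_2 below 0.005 m) or (horizontal distance between barrel_2 and pocket_3 below 0.008 m and z of barrel_2 in the frame of pocket_3 below 0.005 m) or (horizontal distance between barrel_2 and pocket_4 below 0.008 m and z of barrel_2 in the frame of pocket_4 below 0.005 m)) and ((horizontal distance between barrel_3 and pocket_1 below 0.008 m and z of barrel_3 in the frame of pocket_1 below 0.005 m) or (horizontal distance between barrel_3 and pocket_2 below 0.008 m and z of barrel_3 in the frame of pocket_2 below 0.005 m) or (horizontal distance between barrel_3 and pocket_3 below 0.008 m and z of barrel_3 in the frame of pocket_3 below 0.005 m) or (horizontal distance between barrel_3 and pocket_4 below 0.008 m and z of barrel_3 in the frame of pocket_4 below 0.005 m)) and ((horizontal distance between barrel_4 and pocket_1 below 0.008 m and z of barrel_4 in the frame of pocket_1 below 0.005 m) or (horizontal distance between barrel_4 and pocket_2 below 0.008 m and z of barrel_4 in the frame of pocket_2 below 0.005 m) or (horizontal distance between barrel_4 and pocket_3 below 0.008 m and z of barrel_4 in the frame of pocket_3 below 0.005 m) or (horizontal distance between barrel_4 and pocket_4 below 0.008 m and z of barrel_4 in the frame of pocket_4 below 0.005 m)) and value of joint peg below 0.008 m), for 0.2 s.
3. the mallet strikes the peg home (value of joint peg above 0.0145 m and contact force between mallet and peg above 0.5 N).
At the end, for the whole second after the job is handed in: Every chip lies in the tray; every barrel is upright (7 degrees), within 8 mm of a pocket centre and 5 mm of its floor; the peg is driven at least 14.5 of its 18 mm; scraper and mallet stand upright (7 degrees) at rest, their centres on the mat (all of step 1 and angle between each of barrel_1, barrel_2, barrel_3, barrel_4, scraper, mallet's own z axis and vertical below 0.12 rad and ((horizontal distance between barrel_1 and pocket_1 below 0.008 m and z of barrel_1 in the frame of pocket_1 below 0.005 m) or (horizontal distance between barrel_1 and pocket_2 below 0.008 m and z of barrel_1 in the frame of pocket_2 below 0.005 m) or (horizontal distance between barrel_1 and pocket_3 below 0.008 m and z of barrel_1 in the frame of pocket_3 below 0.005 m) or (horizontal distance between barrel_1 and pocket_4 below 0.008 m and z of barrel_1 in the frame of pocket_4 below 0.005 m)) and ((horizontal distance between barrel_2 and pocket_1 below 0.008 m and z of barrel_2 in the frame of pocket_1 below 0.005 m) or (horizontal distance between barrel_2 and pocket_2 below 0.008 m and z of barrel_2 in the frame of pocket_2 below 0.005 m) or (horizontal distance between barrel_2 and pocket_3 below 0.008 m and z of barrel_2 in the frame of pocket_3 below 0.005 m) or (horizontal distance between barrel_2 and pocket_4 below 0.008 m and z of barrel_2 in the frame of pocket_4 below 0.005 m)) and ((horizontal distance between barrel_3 and pocket_1 below 0.008 m and z of barrel_3 in the frame of pocket_1 below 0.005 m) or (horizontal distance between barrel_3 and pocket_2 below 0.008 m and z of barrel_3 in the frame of pocket_2 below 0.005 m) or (horizontal distance between barrel_3 and pocket_3 below 0.008 m and z of barrel_3 in the frame of pocket_3 below 0.005 m) or (horizontal distance between barrel_3 and pocket_4 below 0.008 m and z of barrel_3 in the frame of pocket_4 below 0.005 m)) and ((horizontal distance between barrel_4 and pocket_1 below 0.008 m and z of barrel_4 in the frame of pocket_1 below 0.005 m) or (horizontal distance between barrel_4 and pocket_2 below 0.008 m and z of barrel_4 in the frame of pocket_2 below 0.005 m) or (horizontal distance between barrel_4 and pocket_3 below 0.008 m and z of barrel_4 in the frame of pocket_3 below 0.005 m) or (horizontal distance between barrel_4 and pocket_4 below 0.008 m and z of barrel_4 in the frame of pocket_4 below 0.005 m)) and value of joint peg above 0.0145 m and x of scraper in the frame of mat between -0.075 and 0.075 m and y of scraper in the frame of mat between -0.15 and 0.15 m and z of each of scraper, mallet in the frame of mat below 0.01 m and linear speed of each of scraper, mallet below 0.02 m/s and x of mallet in the frame of mat between -0.075 and 0.075 m and y of mallet in the frame of mat between -0.15 and 0.15 m); the robot touches nothing.
It fails at once if the fingers push a chip (contact force between the fingers and chip_1 above 0.5 N or contact force between the fingers and chip_2 above 0.5 N or contact force between the fingers and chip_3 above 0.5 N or contact force between the fingers and chip_4 above 0.5 N or contact force between the fingers and chip_5 above 0.5 N).
It fails at once if the gripper or arm pushes the peg (contact force between any of the fingers, the arm and peg above 1 N).
It fails at once if a bystander is moved more than 30 mm or tipped (distance of any of jar, blower, oilpot from where it was at the start of the episode above 0.03 m or angle between any of jar, blower, oilpot's own z axis and vertical above 0.4 rad).
Of barrel_1, barrel_2, barrel_3, barrel_4 only 3 to 4 are there at a start; the rules pass over those that are not, and their reading is None.
Of chip_1, chip_2, chip_3, chip_4, chip_5 only 3 to 5 are there at a start; the rules pass over those that are not, and their reading is None.
At some moment in a run one of barrel_1, barrel_2, barrel_3, barrel_4 may be knocked a few centimetres aside while the robot is not near it.
It also fails if it takes over 208 s, if anything falls off the work surface, if the arm or the gripper's body presses on something with over 40 N, if the wrist force passes 120 N, or if a joint passes its speed limit or range.

## Working session

There is one attempt and no reset: what is moved stays moved. The work goes in short steps, Python scripts to look and compute and a tool call to move; the robot and the scene stay as the last step left them, time stands still between calls to the robot, and variables do not carry over. Pictures are saved under pics/ and viewed, and the job is handed in when it is done.

Besides the shell and the picture viewer there is one more tool, called after "Call:" as name(argument=value, ...) on one line, values as JSON. jog_arm: Moves the arm, as the interface text tells. Its arguments: {"type":"object","properties":{"series":{"type":"array"},"squeeze":{"type":"number"}},"required":["series"]}

```bash
ls; mkdir -p pics; cat > h.py <<'E'
import numpy as np, cv2
from workcell import telemetry, imaging, env
def grab(n,fn=None):
    s=telemetry.state(); f=imaging.grab_frame(n); f['state']=s
    if fn: cv2.imwrite('pics/'+fn,cv2.cvtColor(f['pixels'],cv2.COLOR_RGB2BGR))
    return f
E
python3 - <<'E'
from h import *
s=telemetry.state(); print(s)
for n in ['top','side','wrist']:
    f=grab(n,n+'0.png'); print({k:v for k,v in f.items() if k not in('pixels','state')})
E
```

```text
pics
{'time_s': 0.0, 'qpos': array([-7.17911359e+01,  1.83496543e+01,  8.97060662e+01, -2.49737400e-03,
        7.20437941e+01, -1.14568283e+00]), 'qvel': array([ 0.02608408, -0.02828147,  0.01716822, -0.0529433 , -0.00989501,
        0.0372531 ]), 'effort': array([ 1.19120148e-03, -4.12466347e+01, -2.31970489e+01,  7.27650197e-02,
        4.55715274e-02, -1.48062295e-04]), 'ee_pos': array([ 190.50504359, -542.33949547,  403.94221521]), 'ee_rot': array([ 1.79999616e+02,  9.95422247e-02, -7.06446815e+01]), 'force': array([-0.30195275,  1.11425071,  0.53304348]), 'torque': array([-0.06118271, -0.0367196 , -0.00482452]), 'gripper_width': 91.40550833217183}
{'fov_y': 55.466199619425495, 'cx': 319.2637770013456, 'cy': 201.1742317659854, 'R': array([[-0.01156442, -0.99991169,  0.00654727],
       [-0.99565061,  0.0109093 , -0.09252487],
       [ 0.09244527, -0.00758879, -0.99568885]]), 't': array([  27.96187283,  576.54736807, 1094.63194666])}
{'fov_y': 45.33485780308196, 'cx': 326.9628446297707, 'cy': 195.95487124033372, 'R': array([[ 0.9280269 , -0.37187065, -0.02186967],
       [-0.25040947, -0.57929385, -0.77570209],
       [ 0.27579188,  0.72534878, -0.63072021]]), 't': array([-520.36114463,  189.93699944, 1048.94552054])}
{'fov_y': 65.22042745981148, 'cx': 318.5360439492254, 'cy': 205.55544047704078, 'T_tool_cam': array([[ 9.99999908e-01, -1.49969399e-04,  4.00760064e-04,
         9.82662200e-01],
       [ 2.69673573e-05,  9.56797536e-01,  2.90755009e-01,
        -8.18185927e+01],
       [-4.27050596e-04, -2.90754972e-01,  9.56797452e-01,
         2.03365632e+01],
       [ 0.00000000e+00,  0.00000000e+00,  0.00000000e+00,
         1.00000000e+00]])}
```

View pics/top0.png

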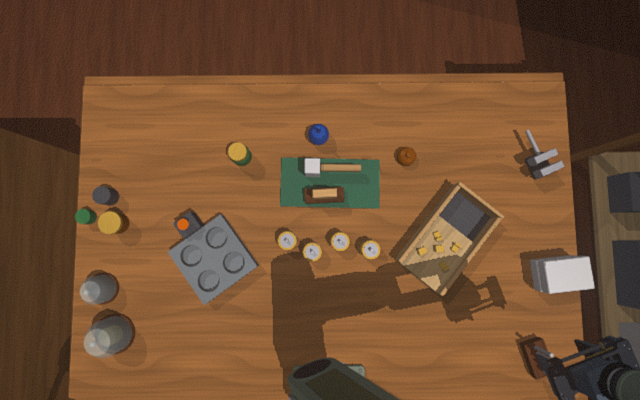

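View pics/side0.png

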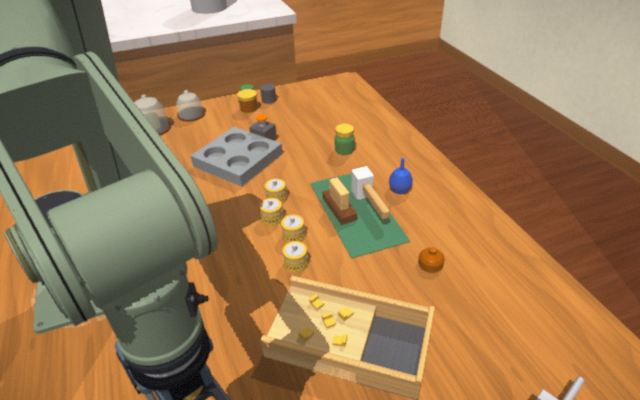

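View pics/wrist0.png

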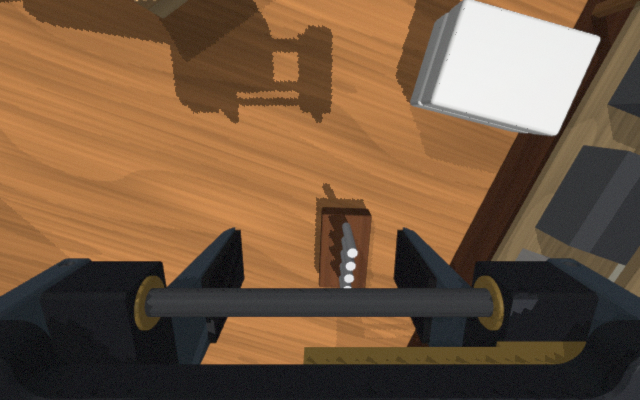

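```bash
python3 - <<'E'
import cv2
im=cv2.imread('pics/top0.png')
cv2.imwrite('pics/topz1.png',cv2.resize(im[120:310,260:520],None,fx=3,fy=3,interpolation=cv2.INTER_CUBIC))
cv2.imwrite('pics/topz2.png',cv2.resize(im[120:310,150:400],None,fx=3,fy=3,interpolation=cv2.INTER_CUBIC))
E
```

```text
(no output)
```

View pics/topz1.png

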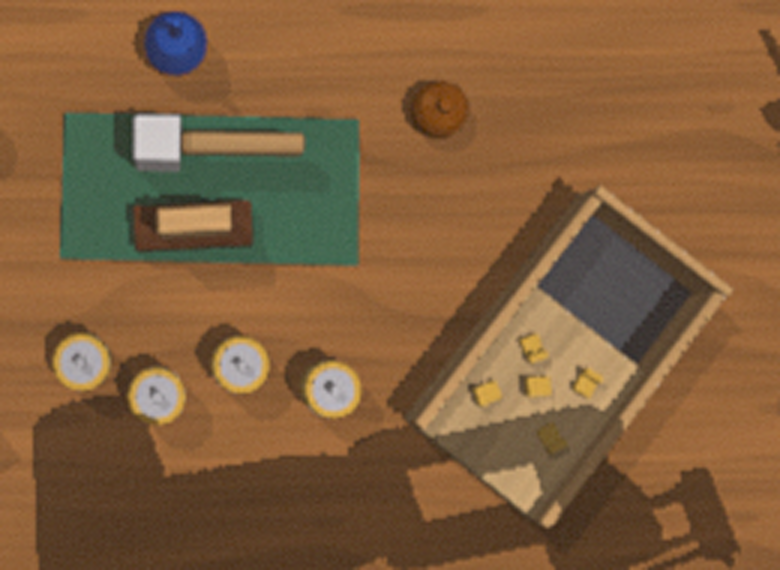

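View pics/topz2.png

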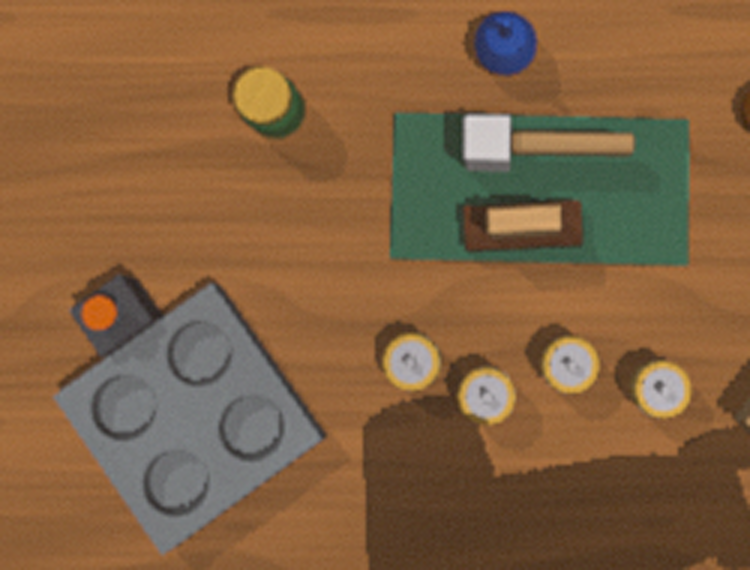

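```bash
cat >> h.py <<'E'
from scipy.spatial.transform import Rotation as Rn
def campose(f,s=None):
    """R,t : Xc=R X+t"""
    if 'R' in f: return np.array(f['R']),np.array(f['t'])
    s=s or f['state']
    Rt=Rn.from_euler('xyz',s['ee_rot'],degrees=True).as_matrix(); T=np.array(f['T_tool_cam'])
    Rwc=Rt@T[:3,:3]; p=Rt@T[:3,3]+s['ee_pos']
    return Rwc.T,-Rwc.T@p
def foc(f): return 200/np.tan(np.radians(f['fov_y'])/2)
def onplane(f,uv,z):
    R,t=campose(f); uv=np.atleast_2d(uv).astype(float)
    d=np.c_[(uv[:,0]-f['cx'])/foc(f),(uv[:,1]-f['cy'])/foc(f),np.ones(len(uv))]@R
    c=-R.T@t
    return (c+d*((z-c[2])/d[:,2])[:,None])[:,:2]
def proj(f,X):
    R,t=campose(f); X=np.atleast_2d(X)@R.T+t
    return X[:,:2]/X[:,2:]*foc(f)+[f['cx'],f['cy']]
E
python3 - <<'E'
from h import *
f=grab('top')
z1=lambda x,y:(260+x/3,120+y/3)
z2=lambda x,y:(150+x/3,120+y/3)
P=lambda n,uv,z:print(n,np.round(onplane(f,uv,z),1).tolist())
P('grip',[z1(157,207),z1(231,207),z1(233,232),z1(160,235)],80)
P('mallet',[z1(137,115),z1(181,115),z1(179,162),z1(135,160)],74)
P('handle',[z1(183,143),z1(303,143)],56)
P('mat',[z1(64,113),z1(358,120),z1(358,265),z1(61,259)],4)
P('barrels',[z1(81,361),z1(157,395),z1(241,364),z1(333,388)],46)
P('board fence',[z1(600,188),z1(730,292),z1(550,527),z1(413,418)],55)
P('endwall',[z1(600,188),z1(730,292)],60)
P('deck edge',[z1(541,289),z1(634,361)],35)
P('chips',[z1(533,348),z1(487,393),z1(538,386),z1(587,382),z1(552,439)],41)
P('carrier',[z2(213,280),z2(325,437),z2(163,553),z2(56,398)],37)
P('pockets',[z2(200,352),z2(252,427),z2(177,482),z2(125,407)],37)
P('peg',[z2(98,313)],85)
P('blower',[z2(505,43)],60);P('jar',[z2(262,95)],75);P('oil',[z1(440,108)],35)
E
```

```text
grip [[606.5, 41.0], [605.8, -28.5], [582.1, -30.0], [580.1, 38.4]]
mallet [[695.5, 59.2], [695.1, 17.4], [650.0, 19.8], [652.3, 61.4]]
handle [[671.4, 15.5], [670.2, -100.3]]
mat [[712.9, 135.0], [702.7, -162.8], [555.3, -159.0], [564.7, 138.3]]
barrels [[463.3, 115.4], [430.2, 43.1], [458.6, -37.5], [434.8, -125.0]]
board fence [[623.5, -386.0], [521.8, -506.1], [303.4, -324.3], [406.1, -198.8]]
endwall [[622.8, -384.1], [521.6, -503.7]]
deck edge [[527.7, -331.6], [457.0, -418.9]]
chips [[470.6, -319.5], [428.1, -273.6], [434.2, -322.9], [437.5, -370.2], [383.8, -334.2]]
carrier [[543.5, 307.6], [391.8, 198.7], [284.9, 351.7], [431.9, 456.4]]
pockets [[474.2, 319.2], [402.1, 268.5], [351.1, 339.4], [422.5, 390.3]]
peg [[511.1, 401.2]]
blower [[768.9, 22.2]]
jar [[716.6, 253.7]]
oil [[707.6, -239.0]]
```

Call:
jog_arm(series=[[[24,32,0],[0,0,0.1],1],[[48,64,0],[0,0,0.2],1],[[72,97,0],[0,0,0.3],1],[[96,129,0],[0,0,0.4],1],[[119,161,0],[0,0,0.5],1]], squeeze=40)

```text
time_s: 0.62
ee_pos: [310.2, -379.8, 404.1]
ee_rot: [-180.0, 0.1, -41.8]
force: [0.4, -0.4, -0.2]
gripper_width: 91.1
```

Call:
jog_arm(series=[[[24,33,0],[0,0,0.1],1],[[48,66,0],[0,0,0.2],1],[[72,99,0],[0,0,0.3],1],[[96,132,0],[0,0,0.4],1],[[120,165,0],[0,0,0.5],1]])

```text
time_s: 1.03
ee_pos: [430.8, -212.9, 404.2]
ee_rot: [-180.0, 0.1, -12.8]
force: [1.3, -0.2, -0.2]
gripper_width: 91.4
```

Call:
jog_arm(series=[[[24,33,0],[0,0,0.05],1],[[48,66,0],[0,0,0.1],1],[[72,99,0],[0,0,0.15],1],[[96,132,0],[0,0,0.2],1],[[120,165,0],[0,0,0.22],1]])

```text
time_s: 1.45
ee_pos: [551.6, -45.9, 404.1]
ee_rot: [180.0, 0.1, -0.1]
force: [0.7, -1.0, -0.2]
gripper_width: 91.0
```

```bash
python3 - <<'E'
from h import *
f=grab('wrist','w1.png'); print(f['state']['ee_pos'],f['state']['ee_rot'])
f=grab('top','t1.png')
E
```

```text
[551.60527096 -45.89271586 404.12723365] [ 1.79997888e+02  5.84053273e-02 -8.20846894e-02]
```

View pics/w1.png

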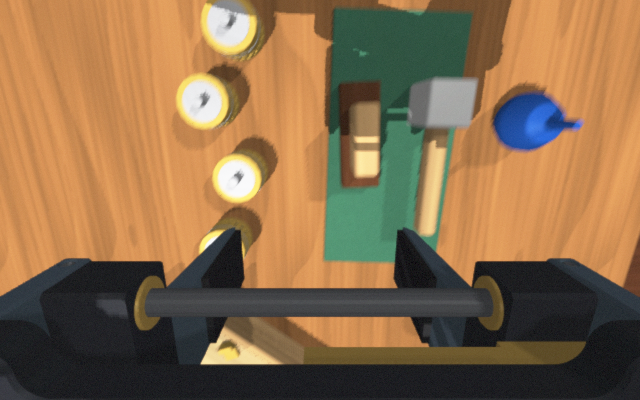

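View pics/t1.png

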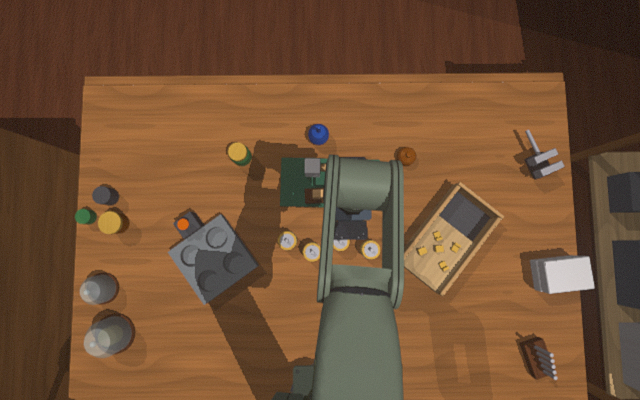

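```bash
cat >> h.py <<'E'
def crop(fn,x0,x1,y0,y1,k,out):
    im=cv2.imread('pics/'+fn); cv2.imwrite('pics/'+out,cv2.resize(im[y0:y1,x0:x1],None,fx=k,fy=k,interpolation=cv2.INTER_CUBIC))
E
python3 -c "
from h import *
crop('w1.png',320,490,60,260,3,'w1z.png')"
```

```text
(no output)
```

View pics/w1z.png

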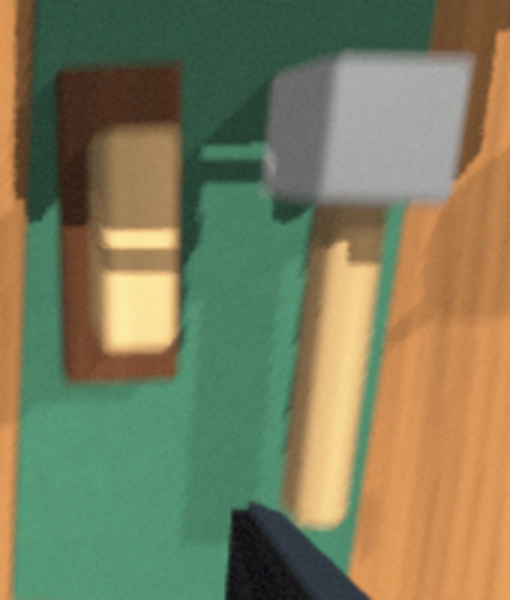

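```bash
python3 - <<'E'
from h import *
f=grab('wrist')
z=lambda *p:[(320+x/3,60+y/3) for x,y in p]
P=lambda n,uv,zz:print(n,np.round(onplane(f,uv,zz),1).tolist())
P('foot R edge',z((182,63),(177,380)),28)
P('foot L bottom',z((58,70),(65,383)),4)
P('grip top',z((105,128),(180,128),(178,350),(105,353)),80)
P('mallet top',z((340,55),(472,55),(445,205),(323,203)),74)
P('handle top',z((318,205),(385,205),(300,520),(345,525)),56)
E
```

```text
foot R edge [[618.8, 68.5], [623.7, -46.4]]
foot L bottom [[576.5, 68.0], [582.0, -53.5]]
grip top [[586.6, 45.3], [609.7, 45.3], [613.1, -24.0], [589.1, -25.1]]
mallet top [[658.7, 66.9], [699.2, 67.0], [697.2, 22.2], [658.0, 22.7]]
handle top [[662.5, 21.2], [685.2, 21.3], [667.3, -93.5], [684.4, -95.5]]
```

```bash
python3 - <<'E'
from h import *
f=grab('wrist','w2.png'); s=f['state'];print(s['ee_pos'],s['ee_rot'],s['qvel'],s['time_s'])
a=cv2.imread('pics/w1.png');b=cv2.imread('pics/w2.png')
print(cv2.phaseCorrelate(np.float32(a[0:220].mean(2)),np.float32(b[0:220].mean(2))))
crop('w2.png',320,490,60,260,3,'w2z.png')
E
```

```text
[551.99622877 -45.72363182 403.55658444] [-1.79985467e+02  8.91617050e-02  2.40991815e-02] [-3.20159757 -1.53385266  2.15068085 -1.33654981  0.77101097 -0.43454534] 1.6
((-0.7508002360529531, 1.7009192308104417), 0.6288368709352281)
```

View pics/w2z.png

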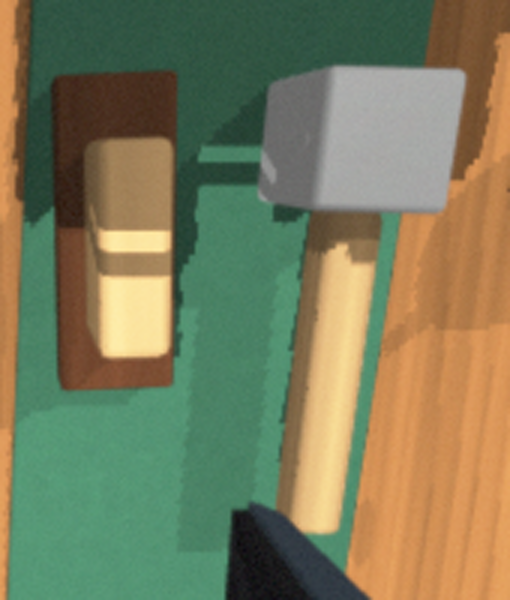

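```bash
python3 - <<'E'
from h import *
f=grab('wrist'); s=f['state']; print(s['ee_pos'],s['ee_rot'],s['time_s'],np.abs(s['qvel']).max())
z=lambda *p:[(320+x/3,60+y/3) for x,y in p]
P=lambda n,uv,zz:print(n,np.round(onplane(f,uv,zz),1).tolist())
P('foot R edge',z((176,70),(172,386)),28)
P('foot L bottom',z((54,78),(62,390)),4)
P('grip top',z((99,138),(173,136),(169,357),(102,359)),80)
P('mallet top',z((333,67),(465,67),(441,213),(317,211)),74)
P('handle top',z((314,214),(380,214),(297,530),(336,533)),56)
# barrels
hsv=cv2.cvtColor(f['pixels'],cv2.COLOR_RGB2HSV)
m=((hsv[...,1]<60)&(hsv[...,2]>140)).astype(np.uint8)
n,l,st,c=cv2.connectedComponentsWithStats(m)
for i in range(1,n):
    if st[i,4]>150: print(st[i],c[i],onplane(f,c[i],46))
E
```

```text
[551.08821746 -47.05257389 403.60841736] [ 1.79985230e+02  1.35269529e-01 -9.07374589e-02] 1.65 2.2119736599558912
foot R edge [[613.7, 61.7], [618.4, -53.2]]
foot L bottom [[572.0, 60.8], [577.3, -60.8]]
grip top [[581.9, 38.2], [604.6, 38.7], [607.0, -30.6], [585.0, -31.2]]
mallet top [[653.8, 58.9], [694.3, 58.9], [692.9, 15.1], [653.1, 15.8]]
handle top [[658.1, 13.7], [680.5, 13.7], [663.0, -102.0], [677.8, -103.2]]
[ 207    0   42   47 1390] [227.49856115  23.84532374] [[462.76670066 113.88858537]]
[ 427   80   50   49 2073] [451.05016884 103.39700917] [[685.7086276   40.98676782]]
[ 182   82   39   41 1198] [200.8196995 102.0066778] [[429.23619634  42.771134  ]]
[218 162  36  36 983] [235.41403866 179.54730417] [[458.33508931 -38.31868758]]
```

Call:
jog_arm(series=[[[15,17,-20],[0,0,0.01],0.55],[[30,34,-45],[0,0,0.02],0.55],[[43,50,-75],[0,0,0.04],0.55],[[43,50,-95],[0,0,0.04],0.55],[[43,50,-105],[0,0,0.04],0.55]])

```text
time_s: 2.12
ee_pos: [592.5, 1.1, 295.8]
ee_rot: [180.0, 0.5, 2.0]
force: [-0.2, -0.8, -0.3]
gripper_width: 60.6
```

```bash
python3 - <<'E'
from h import *
f=grab('wrist');f=grab('wrist','w3.png'); s=f['state'];print(s['ee_pos'],s['ee_rot'],s['gripper_width'],s['time_s'])
E
```

```text
[592.07555845   0.75919925 295.09332724] [179.97595234   0.55219593   2.00757578] 56.856324380985015 2.1667
```

View pics/w3.png

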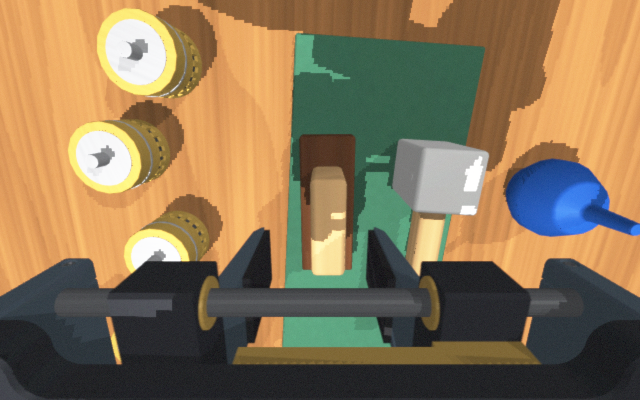

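Call:
jog_arm(series=[[[2,3,-15],[0,0,0],0.55],[[2,3,-35],[0,0,0],0.55],[[2,3,-55],[0,0,0],0.55],[[2,3,-66],[0,0,0],0.55],[[2,3,-67],[0,0,0],0.55]])

```text
time_s: 2.63
ee_pos: [593.8, 2.6, 229.5]
ee_rot: [180.0, 0.5, 1.9]
force: [-1.2, 0.4, 0.6]
gripper_width: 50.1
```

Call:
jog_arm(series=[[[0,0,0],[0,0,0],0],[[0,0,0],[0,0,0],0],[[0,0,0],[0,0,0],0],[[0,0,0],[0,0,0],0],[[0,0,0],[0,0,0],0]], squeeze=50)

```text
time_s: 3.05
ee_pos: [594.7, 2.6, 230.9]
ee_rot: [180.0, 0.3, 1.9]
force: [1.7, -0.3, 4.4]
gripper_width: 24.1
```

Call:
jog_arm(series=[[[0,0,15],[0,0,0],0],[[0,0,40],[0,0,0],0],[[0,0,70],[0,0,0],0],[[0,0,90],[0,0,0],0],[[0,0,100],[0,0,0],0]])

```text
time_s: 3.47
ee_pos: [595.0, 2.7, 333.8]
ee_rot: [179.9, 0.0, 1.9]
force: [-0.3, -0.1, -2.7]
gripper_width: 23.7
```

```bash
python3 - <<'E'
from h import *
f=grab('side','s2.png');f=grab('top','t2.png'); s=f['state'];print(s['ee_pos'],s['ee_rot'],s['gripper_width'],s['force'])
crop('t2.png',395,510,175,305,5,'t2z.png')
E
```

```text
[595.12984513   2.69258445 334.52982586] [ 1.79939237e+02 -3.89923278e-02  1.91842354e+00] 23.603421242635573 [ 0.73088226  0.39840615 -1.11838739]
```

View pics/t2z.png

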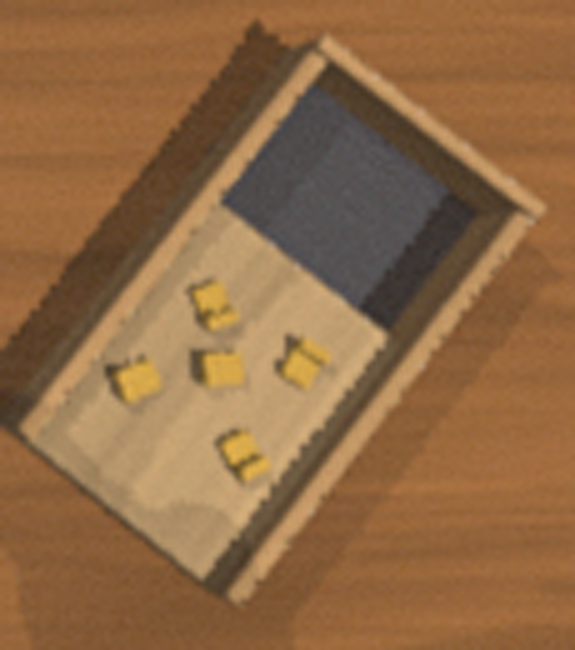

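View pics/s2.png

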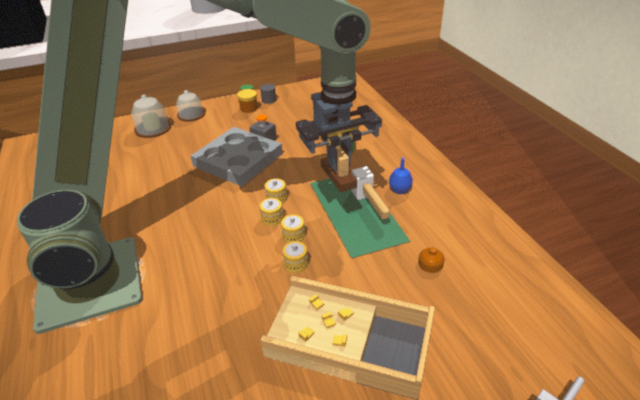

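```bash
python3 - <<'E'
from h import *
f=grab('top')
z=lambda *p:[(395+x/5,175+y/5) for x,y in p]
A=onplane(f,z((20,432),(243,605)),55); B=onplane(f,z((323,38),(547,210)),60)
E=onplane(f,z((222,206),(388,330)),35)
fen=onplane(f,z((38,437),(327,62),(230,597),(517,215)),55)
print(A,B,E,fen)
d1=B[0]-A[0];d2=B[1]-A[1]
for d in(d1,d2,fen[1]-fen[0],fen[3]-fen[2]): print(np.degrees(np.arctan2(d[1],d[0])),np.linalg.norm(d))
w=E[0]-E[1];print('edge',np.degrees(np.arctan2(w[1],w[0]))-90, np.linalg.norm(w))
a=np.radians(-41); d=np.array([np.cos(a),np.sin(a)]);n=np.array([-d[1],d[0]])
mid=(A[0]+A[1]+B[0]+B[1])/4
print('lat A,B,E',A@n,B@n,E@n,'long',A@d,B@d,E@d)
C=onplane(f,z((212,305),(137,382),(220,370),(305,362),(243,457)),41)
print('chips',C.round(1).tolist(),(C@d).round(1),(C@n).round(1))
E
```

```text
[[ 400.26032501 -202.36541026]
 [ 302.43295034 -325.02785659]] [[ 623.01210875 -382.98265609]
 [ 522.51705577 -506.76903448]] [[ 528.13134054 -328.83968145]
 [ 454.98863926 -422.53381812]] [[ 397.33340237 -212.49550446]
 [ 609.69275774 -386.56559755]
 [ 306.94329991 -317.88028254]
 [ 520.06949099 -491.8111969 ]]
-39.03670653229763 286.77682376895024
-39.549232206795246 285.42401651265504
-39.34133274948378 274.584947007564
-39.21766328790339 275.0904147626394
edge -37.97752033836827 118.86313977543419
lat A,B,E [109.86728634 -46.88776947] [119.69203951 -39.66141304] [ 98.30687651 -20.39091563] long [434.84395643 441.48650499] [721.45243655 726.8190285 ] [614.32402443 620.59141137]
chips [[470.6, -318.8], [427.0, -273.7], [433.3, -321.9], [437.3, -371.2], [383.6, -333.1]] [564.3 501.8 538.2 573.6 508. ] [68.2 73.6 41.3  6.8  0.3]
```

Call:
jog_arm(series=[[[-20,-24,0],[0,0,-0.07],0],[[-45,-53,0],[0,0,-0.14],0],[[-70,-83,0],[0,0,-0.21],0],[[-95,-112,0],[0,0,-0.29],0],[[-120,-142,0],[0,0,-0.36],0]])

```text
time_s: 4.03
ee_pos: [472.4, -140.0, 328.5]
ee_rot: [179.9, 0.6, -18.9]
force: [0.3, -0.9, -2.1]
gripper_width: 23.7
```

Call:
jog_arm(series=[[[-25,-30,0],[0,0,-0.07],0],[[-50,-60,0],[0,0,-0.14],0],[[-75,-90,0],[0,0,-0.21],0],[[-95,-115,0],[0,0,-0.29],0],[[-113,-133,0],[0,0,-0.36],0]])

```text
time_s: 4.45
ee_pos: [357.3, -274.2, 326.6]
ee_rot: [179.9, 0.8, -39.8]
force: [0.3, 0.5, -2.4]
gripper_width: 24.4
```

```bash
python3 - <<'E'
from h import *
f=grab('side');f=grab('top','t3.png');f=grab('side','s3.png');f=grab('wrist','w4.png'); s=f['state'];print(s['ee_pos'],s['ee_rot'],s['gripper_width'],s['force'])
E
```

```text
[ 357.96269177 -273.49250727  326.81157918] [179.95012964   0.79659495 -39.67111661] 23.99903299488891 [ 0.85283295  0.36158355 -2.1532745 ]
```

View pics/w4.png

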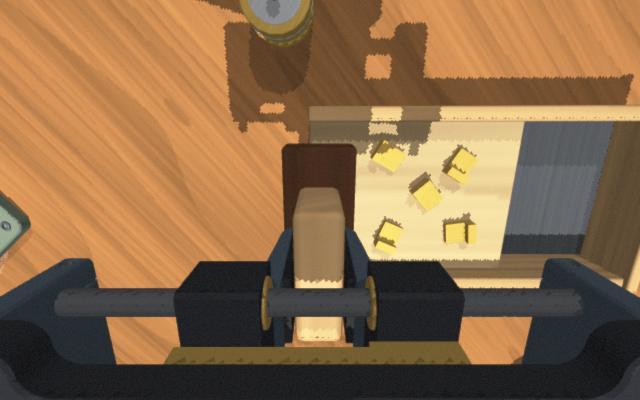

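View pics/s3.png

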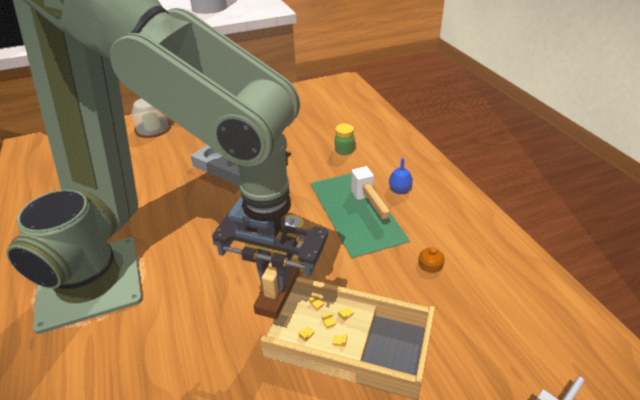

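```bash
python3 - <<'E'
from h import *
im=cv2.imread('pics/w4.png')
f=grab('wrist');s=f['state'];print(s['ee_pos'],s['ee_rot'])
a=np.radians(-39.3); d=np.array([np.cos(a),np.sin(a)]);n=np.array([-d[1],d[0]])
o=np.array([428.0,-326.5])
def P(nm,uv,z):
    X=onplane(f,uv,z); print(nm,np.c_[(X-o)@d,(X-o)@n].round(1).tolist())
P('inner far',[(312,122),(520,121)],55)
P('outer far',[(312,107),(600,106)],55)
P('near inner top',[(480,277),(600,280)],55)
P('deckedge',[(524,125),(501,255)],35)
P('back edge deck',[(308,140)],35)
P('foot top far',[(284,145),(355,145)],124)
P('foot R front',[(355,145),(355,230)],124)
P('chips',[(388,155),(460,165),(426,192),(388,236),(460,232)],41)
P('tcp',proj(f,[[*s['ee_pos'][:2],35]]),35)
E
python3 -c "
from h import *
crop('w4.png',280,640,90,310,2,'w4z.png')"
```

```text
[ 358.77827409 -272.89722635  327.07986054] [179.9710268    0.75405802 -39.56356856]
inner far [[-95.3, 70.4], [65.2, 70.5]]
outer far [[-95.2, 81.5], [123.4, 81.2]]
near inner top [[54.1, -64.8], [161.2, -67.5]]
deckedge [[81.2, 66.5], [81.7, -52.8]]
back edge deck [[-99.6, 54.8]]
foot top far [[-109.3, 60.0], [-68.4, 59.8]]
foot R front [[-68.4, 59.8], [-66.8, 7.4]]
chips [[-31.9, 42.7], [29.6, 34.1], [3.1, 10.4], [-27.5, -31.0], [37.3, -27.0]]
tcp [[-87.5, -2.4]]
```

View pics/w4z.png

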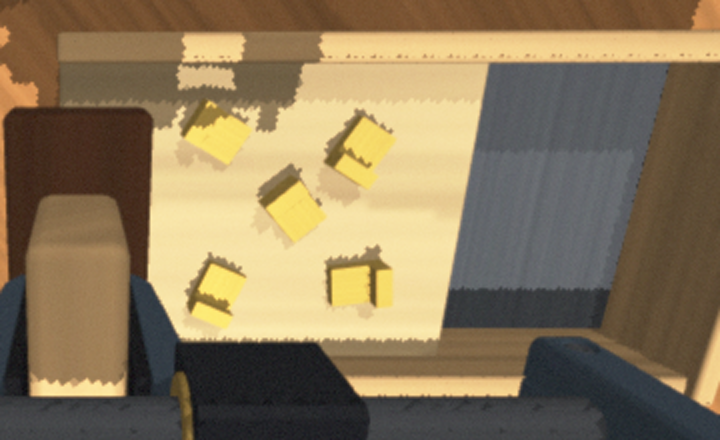

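Call:
jog_arm(series=[[[0,0,-12],[-0.004,-0.005,0],0],[[0,0,-27],[-0.008,-0.01,0],0],[[0,0,-42],[-0.008,-0.01,0],0],[[0,0,-52],[-0.008,-0.01,0],0],[[0,0,-59],[-0.008,-0.01,0],0]])

```text
time_s: 5.12
ee_pos: [359.9, -271.2, 266.8]
ee_rot: [180.0, 0.1, -39.3]
force: [0.3, -0.0, -2.4]
gripper_width: 23.8
```

```bash
python3 - <<'E'
from h import *
f=grab('wrist');f=grab('wrist','w5.png'); s=f['state'];print(s['ee_pos'],s['ee_rot'],s['gripper_width'],s['force'],s['time_s'])
E
```

```text
[ 359.60777085 -271.23662311  266.05797654] [179.99109883   0.22635247 -39.34546644] 23.77938644321071 [-1.26231552  0.48003628 -2.69326865] 5.1667
```

View pics/w5.png

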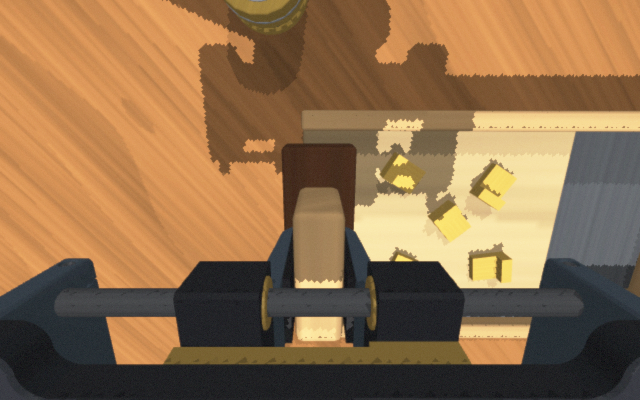

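Call:
jog_arm(series=[[[1,1,-2],[0,0,0],0],[[8,-5,-2],[0,0,0],0],[[16,-12,-2],[0,0,0],0],[[25,-19,-2],[0,0,0],0],[[34,-26,-2],[0,0,0],0]])

```text
time_s: 5.63
ee_pos: [395.1, -298.7, 265.6]
ee_rot: [180.0, 0.1, -39.4]
force: [-0.8, -0.7, -2.1]
gripper_width: 23.6
```

Call:
jog_arm(series=[[[7,-6,-3],[0,0,0],0],[[15,-12,-3],[0,0,0],0],[[23,-19,-3],[0,0,0],0],[[31,-25,-3],[0,0,0],0],[[39,-32,-3],[0,0,0],0]])

```text
time_s: 6.05
ee_pos: [434.8, -331.3, 262.4]
ee_rot: [180.0, 0.1, -39.4]
force: [-0.1, 0.8, -3.0]
gripper_width: 23.9
```

```bash
python3 - <<'E'
from h import *
f=grab('wrist','w6.png'); s=f['state'];print(s['ee_pos'],s['ee_rot'],s['gripper_width'],s['force'],s['time_s'])
E
```

```text
[ 434.81330601 -331.25610279  262.35541075] [ 1.79993195e+02  9.18057675e-02 -3.93714408e+01] 23.870182570475084 [-0.06403506  0.79437192 -3.03895893] 6.05
```

View pics/w6.png

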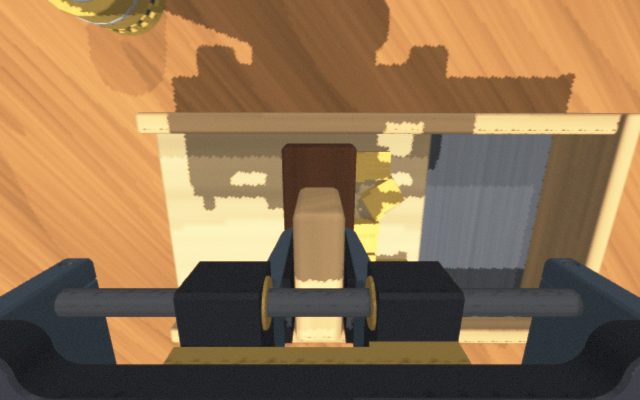

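Call:
jog_arm(series=[[[7,-6,0],[0,0,0],0],[[14,-12,0],[0,0,0],0],[[21,-18,0],[0,0,0],0],[[28,-24,0],[0,0,0],0],[[36,-30,0],[0,0,0],0]])

```text
time_s: 6.52
ee_pos: [472.9, -363.2, 262.7]
ee_rot: [180.0, -0.1, -39.4]
force: [-0.0, 0.6, -1.7]
gripper_width: 23.8
```

Call:
jog_arm(series=[[[6,-5,0],[0,0,0],0],[[12,-10,0],[0,0,0],0],[[18,-15,0],[0,0,0],0],[[24,-20,0],[0,0,0],0],[[30,-25,0],[0,0,0],0]])

```text
time_s: 6.93
ee_pos: [503.5, -388.7, 262.6]
ee_rot: [180.0, -0.1, -39.4]
force: [-0.8, -0.2, -1.5]
gripper_width: 23.9
```

```bash
python3 - <<'E'
from h import *
f=grab('wrist');f=grab('wrist','w7.png'); s=f['state'];print(s['ee_pos'],s['ee_rot'],s['gripper_width'],s['force'],s['time_s'])
f=grab('side','s4.png')
crop('s4.png',240,460,260,400,3,'s4z.png')
E
```

```text
[ 504.53011699 -389.5338546   262.74528759] [179.9867948   -0.30341937 -39.38211508] 24.200594100154735 [ 1.62879315 -1.31085908 -2.88239657] 6.9833
```

View pics/w7.png

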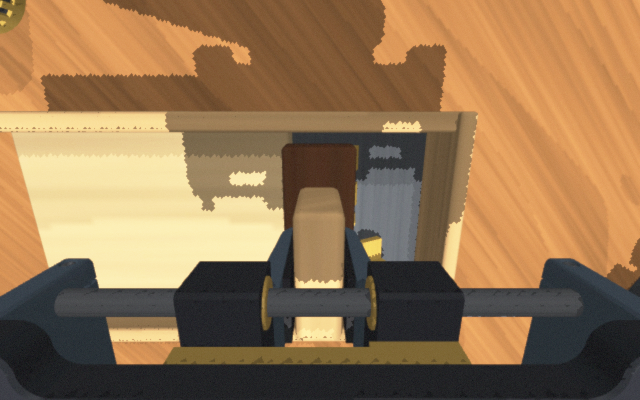

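View pics/s4z.png

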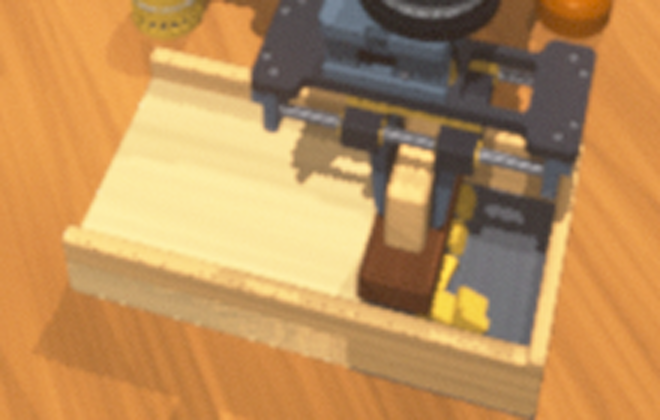

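Call:
jog_arm(series=[[[0,0,15],[0,0,0],0],[[0,0,35],[0,0,0],0],[[-10,8,60],[0,0,0],0],[[-25,20,80],[0,0,0],0],[[-40,33,90],[0,0,0],0]])

```text
time_s: 7.5
ee_pos: [463.0, -355.4, 355.1]
ee_rot: [180.0, -0.4, -39.4]
force: [-0.4, 0.2, -2.0]
gripper_width: 23.7
```

```bash
python3 - <<'E'
from h import *
f=grab('wrist');f=grab('wrist','w8.png'); s=f['state'];print(s['ee_pos'],s['ee_rot'],s['gripper_width'],s['force'],s['time_s'])
f=grab('side','s5.png')
crop('s5.png',240,460,260,400,3,'s5z.png')
E
```

```text
[ 460.30527883 -352.95666056  356.22665836] [ 1.79994796e+02 -1.17443890e-01 -3.93738129e+01] 23.78621104635319 [-4.92958744  3.57822165 -2.62735202] 7.55
```

View pics/w8.png

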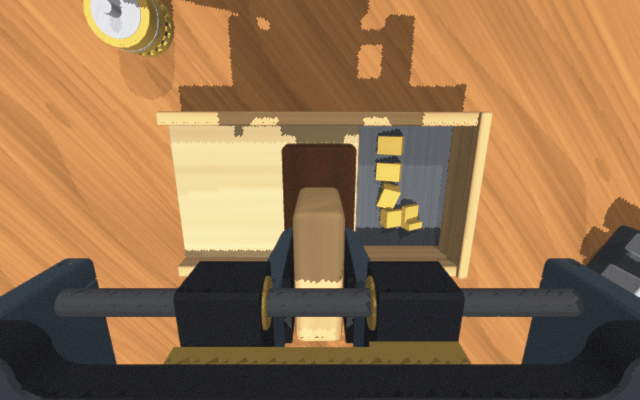

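View pics/s5z.png

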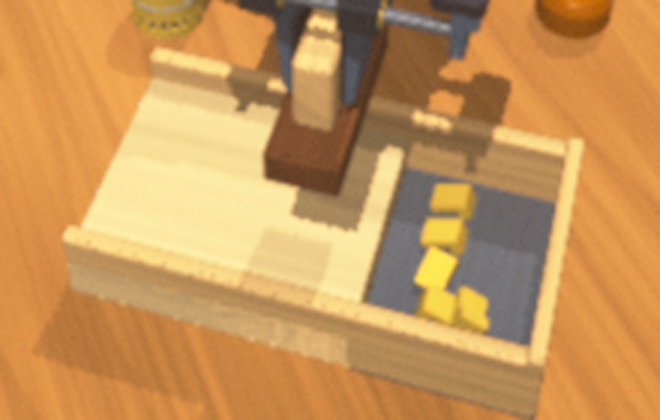

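Call:
jog_arm(series=[[[10,27,0],[0,0,0.07],0],[[22,60,0],[0,0,0.14],0],[[36,97,0],[0,0,0.21],0],[[50,134,0],[0,0,0.29],0],[[64,170,0],[0,0,0.36],0]])

```text
time_s: 8.07
ee_pos: [526.8, -183.2, 352.9]
ee_rot: [180.0, -0.2, -18.6]
force: [-0.0, -0.1, -2.2]
gripper_width: 23.7
```

Call:
jog_arm(series=[[[13,36,0],[0,0,0.07],0],[[26,73,0],[0,0,0.14],0],[[40,110,0],[0,0,0.21],0],[[54,145,0],[0,0,0.29],0],[[66,175,0],[0,0,0.36],0]])

```text
time_s: 8.48
ee_pos: [593.7, -5.7, 351.9]
ee_rot: [-180.0, -0.1, 2.3]
force: [-0.2, -0.1, -1.5]
gripper_width: 24.0
```

```bash
python3 - <<'E'
from h import *
f=grab('wrist');f=grab('wrist','w9.png'); s=f['state'];print(s['ee_pos'],s['ee_rot'],s['gripper_width'],s['force'],s['time_s'])
E
```

```text
[595.56434422  -1.37944291 351.89176168] [-179.6893985    -0.29350714    2.57357995] 23.408555631062743 [ 3.43520246  4.22903808 -2.09537489] 8.5333
```

View pics/w9.png

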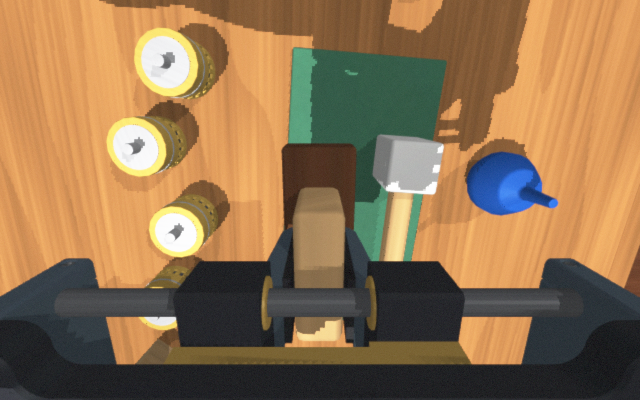

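Call:
jog_arm(series=[[[-1,1,-20],[0,0,0],0],[[-2,2,-50],[0,0,0],0],[[-2,2,-80],[0,0,0],0],[[-2,2,-103],[0,0,0],0],[[-2,2,-113],[0,0,0],0]])

```text
time_s: 9.0
ee_pos: [591.3, -2.6, 234.6]
ee_rot: [-179.9, 0.3, 2.4]
force: [-0.9, 0.3, -2.1]
gripper_width: 23.9
```

```bash
python3 - <<'E'
from h import *
grab('top'); s=telemetry.state();print(s['ee_pos'],s['ee_rot'],s['gripper_width'],s['force'],s['time_s'])
E
```

```text
[591.32277753  -2.56056928 234.16183407] [-179.87283353    0.30602606    2.34701796] 23.72556698355747 [-0.91017565 -0.40932268 -3.90881398] 9.05
```

Call:
jog_arm(series=[[[0,0,-1],[0,-0.004,0],0],[[0,0,-2],[0,-0.004,0],0],[[0,0,-3],[0,-0.004,0],0],[[0,0,-4],[0,-0.004,0],0],[[0,0,-4.5],[0,-0.004,0],0]])

```text
time_s: 9.47
ee_pos: [591.7, -2.6, 231.0]
ee_rot: [-179.9, -0.1, 2.3]
force: [-0.9, 0.5, 4.7]
gripper_width: 24.0
```

Call:
jog_arm(series=[[[0,0,0],[0,0,0],0.4],[[0,0,0],[0,0,0],0.55],[[0,0,0],[0,0,0],0.55],[[0,0,5],[0,0,0],0.55],[[0,0,15],[0,0,0],0.55]])

```text
time_s: 9.88
ee_pos: [591.4, -2.6, 245.6]
ee_rot: [-179.9, 0.1, 2.3]
force: [-0.1, 0.1, -1.1]
gripper_width: 49.9
```

Call:
jog_arm(series=[[[0,0,30],[0,0,0],0.55],[[0,0,60],[0,0,0],0.55],[[-20,0,90],[0,0,0],0.8],[[-50,0,110],[0,0,0],1],[[-80,0,120],[0,0,0],1]])

```text
time_s: 10.3
ee_pos: [511.3, -2.6, 369.5]
ee_rot: [-179.9, -0.3, 2.3]
force: [0.7, -0.1, 0.5]
gripper_width: 67.2
```

```bash
python3 - <<'E'
from h import *
f=grab('wrist');f=grab('wrist');f=grab('wrist','w10.png'); s=f['state'];print(s['ee_pos'],s['ee_rot'],s['gripper_width'],s['force'],s['time_s'])
f=grab('top','t4.png')
E
```

```text
[508.13137505  -2.52903261 368.89619949] [-1.79894822e+02 -7.85309928e-02  2.34608374e+00] 75.42806582151202 [ 1.30800557 -0.58577961 -1.13077701] 10.4
```

View pics/w10.png

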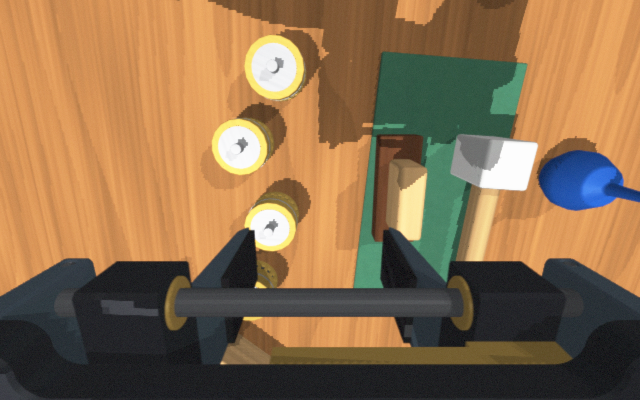

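View pics/t4.png

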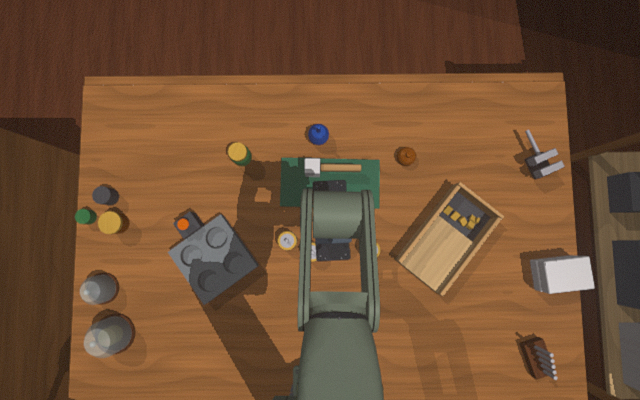

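```bash
cat >> h.py <<'E'
def barrels(f,z=46,show=True):
    hsv=cv2.cvtColor(f['pixels'],cv2.COLOR_RGB2HSV)
    m=((hsv[...,1]<70)&(hsv[...,2]>110)).astype(np.uint8)
    m=cv2.morphologyEx(m,cv2.MORPH_CLOSE,np.ones((9,9)))
    n,l,st,c=cv2.connectedComponentsWithStats(m); o=[]
    for i in range(1,n):
        if st[i,4]>300:
            cs,_=cv2.findContours((l==i).astype(np.uint8),cv2.RETR_EXTERNAL,cv2.CHAIN_APPROX_NONE)
            e=cv2.fitEllipse(cs[0]); w=onplane(f,e[0],z)[0]
            o.append((e,w))
            if show: print(st[i].tolist(),np.round(e[0],1),np.round(e[1],1),w.round(1))
    return o
E
python3 - <<'E'
from h import *
f=grab('wrist'); s=f['state'];print(s['ee_pos'],s['ee_rot'],s['gripper_width'],s['time_s'])
barrels(f)
E
```

```text
[511.03827521  -2.6011482  367.05189062] [-1.79895573e+02 -1.15532421e-01  2.34090561e+00] 83.61889242631308 10.5
[247, 42, 54, 58, 2131] [272.2  70. ] [44.2 60.5] [465.3 112. ]
[214, 118, 51, 51, 1768] [238.9 145. ] [47.2 49.6] [433.6  44.9]
[448, 134, 87, 57, 3967] [491.5 161.4] [56.6 92. ] [676.5  39.2]
[247, 201, 47, 46, 1238] [267.5 224.7] [41.8 44. ] [460.3 -34.6]
```

Call:
jog_arm(series=[[[-12,25,-10],[0,0,0],1],[[-24,55,-30],[0,0,0],1],[[-36,85,-50],[0,0,0],1],[[-45,105,-65],[0,0,0],1],[[-47,116,-72],[0,0,-0.04],1]])

```text
time_s: 10.97
ee_pos: [463.6, 115.3, 291.6]
ee_rot: [-179.9, 0.3, 0.1]
force: [0.8, -0.2, 0.2]
gripper_width: 91.5
```

```bash
python3 - <<'E'
from h import *
f=grab('wrist');f=grab('wrist');f=grab('wrist','w11.png'); s=f['state'];print(s['ee_pos'],s['ee_rot'],s['gripper_width'],s['force'],s['time_s'])
barrels(f)
E
```

```text
[464.72729636 114.87258842 292.34667875] [-1.79927563e+02  1.76928246e-01  2.15478870e-01] 91.36118621410924 [-0.04278992 -0.01883284  0.34467854] 11.0667
[141, 0, 206, 105, 10133] [230.7  37.6] [100.7 196.1] [405.9 241.7]
[292, 198, 53, 49, 2061] [317.8 221.7] [48.7 52.2] [463.1 114.9]
```

View pics/w11.png

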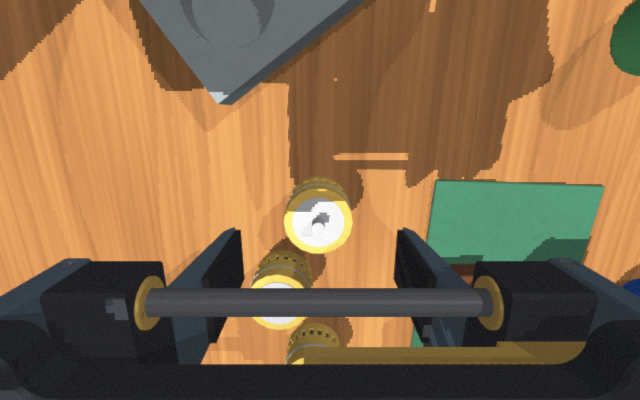

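Call:
jog_arm(series=[[[-1,0,-15],[0,0,0],1],[[-1,0,-35],[0,0,0],1],[[-1,0,-55],[0,0,0],1],[[-1,0,-70],[0,0,0],1],[[-1,0,-75],[0,0,0],1]], squeeze=30)

```text
time_s: 11.53
ee_pos: [465.0, 113.1, 216.9]
ee_rot: [-180.0, 0.2, 0.2]
force: [-1.1, -0.3, -0.1]
gripper_width: 91.1
```

Call:
jog_arm(series=[[[0,0,0],[0,0,0],0.5],[[0,0,0],[0,0,0],0.3],[[0,0,0],[0,0,0],0.3],[[0,0,0],[0,0,0],0.3],[[0,0,0],[0,0,0],0.3]], squeeze=30)

```text
time_s: 11.95
ee_pos: [465.4, 113.1, 217.7]
ee_rot: [-180.0, 0.1, 0.2]
force: [-0.9, 0.1, 0.1]
gripper_width: 60.8
```

Call:
jog_arm(series=[[[0,0,0],[0,0,0],0.3],[[0,0,0],[0,0,0],0.3],[[0,0,0],[0,0,0],0.3],[[0,0,3],[0,0,0],0.3],[[0,0,12],[0,0,0],0.3]])

```text
time_s: 12.37
ee_pos: [464.8, 113.0, 229.1]
ee_rot: [-180.0, 0.2, 0.2]
force: [1.0, -0.1, -2.2]
gripper_width: 53.3
```

Call:
jog_arm(series=[[[0,0,15],[0,0,0],0.3],[[0,8,35],[0,0,0],0.3],[[-5,30,60],[0,0,0],0.3],[[-10,60,85],[0,0,0],0.3],[[-20,90,100],[0,0,0],0.3]])

```text
time_s: 12.78
ee_pos: [445.5, 203.9, 332.3]
ee_rot: [-179.9, -0.0, 0.1]
force: [1.1, -0.1, -2.0]
gripper_width: 53.6
```

```bash
python3 - <<'E'
from h import *
f=grab('wrist');f=grab('wrist');f=grab('wrist','w12.png'); s=f['state'];print(s['ee_pos'],s['ee_rot'],s['gripper_width'],s['force'],s['time_s'])
E
```

```text
[444.55134023 206.2107548  332.59004222] [-1.79732705e+02 -1.22444844e-01  4.14597369e-01] 53.4961770989456 [-0.10914646 -0.28878649 -1.87708577] 12.8833
```

View pics/w12.png

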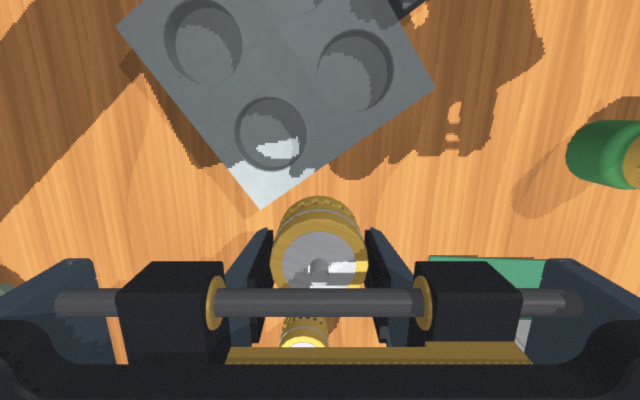

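Call:
jog_arm(series=[[[-3,10,15],[0,0,0],0.3],[[-8,25,35],[0,0,0],0.3],[[-13,40,60],[0,0,0],0.3],[[-18,52,80],[0,0,0],0.3],[[-20,60,90],[0,0,0],0.3]])

```text
time_s: 13.35
ee_pos: [424.3, 264.5, 422.6]
ee_rot: [-179.9, -0.0, 0.4]
force: [0.3, -0.0, -1.9]
gripper_width: 53.2
```

```bash
python3 - <<'E'
from h import *
f=grab('wrist');f=grab('wrist');f=grab('wrist','w13.png'); s=f['state'];print(s['ee_pos'],s['ee_rot'],s['gripper_width'],s['force'],s['time_s'])
np.savez('w13.npz',**{k:v for k,v in f.items() if k!='state'},pos=s['ee_pos'],rot=s['ee_rot'])
E
```

```text
[424.58010842 264.57967381 421.94690671] [-1.79853034e+02 -8.61732249e-02  4.38415555e-01] 53.39099972591997 [ 0.35680074 -0.2602042  -1.95591369] 13.45
```

View pics/w13.png

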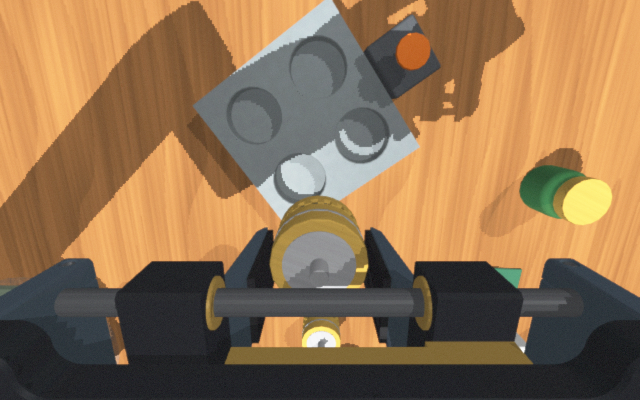

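```bash
python3 -c "
from h import *
crop('w13.png',185,450,0,200,3,'w13z.png')"
```

```text
(no output)
```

View pics/w13z.png

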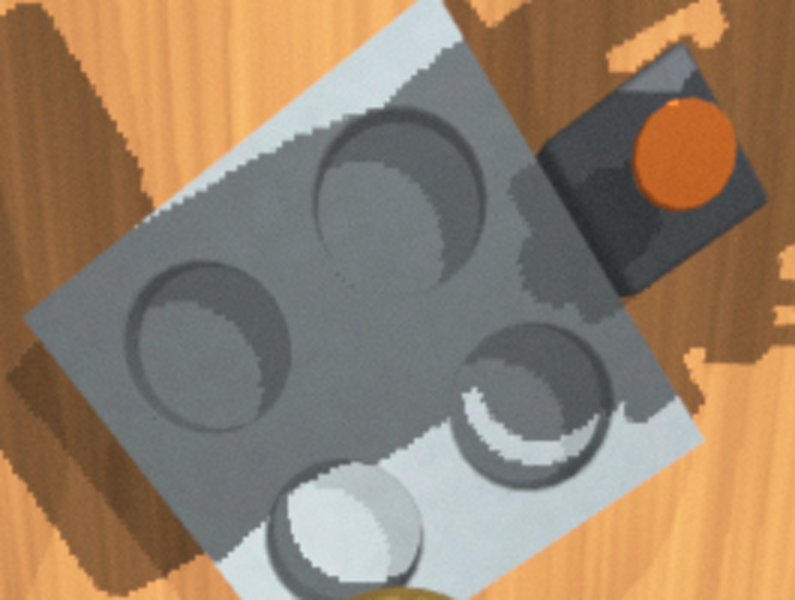

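```bash
cat > carr.py <<'E'
from h import *
f=dict(np.load('w13.npz')); f['state']={'ee_pos':f['pos'],'ee_rot':f['rot']}; f={k:(v if v is dict or np.ndim(v) or k=='state' else float(v)) for k,v in f.items()}
z=lambda *p:[(185+x/3,y/3) for x,y in p]
W=onplane(f,z((400,201),(208,346),(532,406),(345,534)),37)
print('pockets',W.round(1).tolist())
print([np.linalg.norm(W[i]-W[j]).round(1) for i,j in((0,1),(0,2),(1,3),(2,3),(0,3),(1,2))])
print('corners',onplane(f,z((24,318),(703,440)),37).round(1).tolist())
print('peg',onplane(f,z((685,154)),84).round(1))
# similarity-free rigid fit to 88mm square: order 4?,...
c=W.mean(0)
e=((W[0]-W[1])+(W[2]-W[3])); print('centre',c,'yaw x',np.degrees(np.arctan2(e[1],e[0])))
e2=((W[0]-W[2])+(W[1]-W[3])); print('yaw y',np.degrees(np.arctan2(e2[1],e2[0]))-90)
E
python3 carr.py
```

```text
pockets [[423.5, 391.7], [352.1, 341.2], [474.3, 320.2], [402.6, 270.1]]
[np.float64(87.4), np.float64(87.7), np.float64(87.2), np.float64(87.4), np.float64(123.4), np.float64(123.9)]
corners [[284.5, 350.7], [540.7, 307.9]]
peg [[511.3 399.8]]
centre [413.13990761 330.82268583] yaw x 35.117589322437354
yaw y 35.38659706667576
```

Call:
jog_arm(series=[[[0,25,0],[0,0,0],0.3],[[0,55,-15],[0,0,0],0.3],[[-1,85,-45],[0,0,0],0.3],[[-1,110,-80],[0,0,0],0.3],[[-1,125,-112],[0,0,0],0.3]])

```text
time_s: 13.92
ee_pos: [423.5, 389.3, 305.7]
ee_rot: [180.0, 0.1, 0.4]
force: [1.2, -0.2, -1.4]
gripper_width: 53.2
```

```bash
python3 - <<'E'
from h import *
f=grab('top');f=grab('top','t5.png'); f=grab('side','s6.png');s=f['state'];print(s['ee_pos'],s['ee_rot'],s['gripper_width'],s['force'],s['time_s'])
crop('s6.png',150,330,60,200,4,'s6z.png')
E
```

```text
[422.04871564 388.24304292 300.72643967] [179.43610951   0.72775743   0.49012219] 53.53281297768717 [-0.04300829 -0.90628883 -1.86168252] 14.0167
```

View pics/s6z.png

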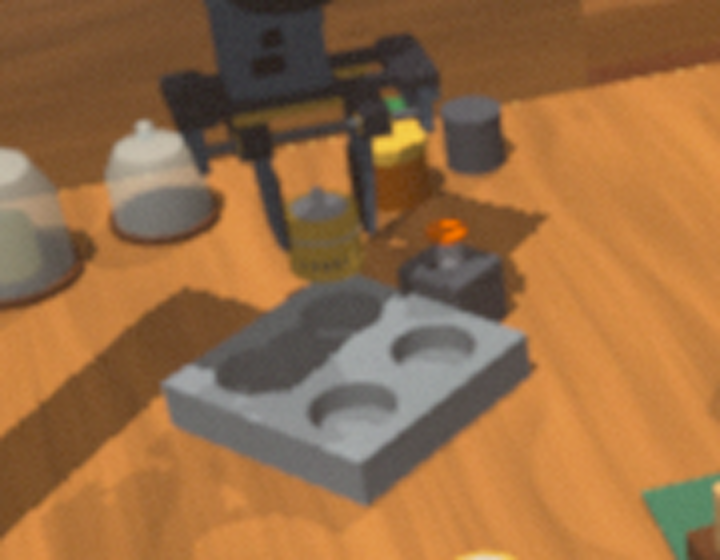

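Call:
jog_arm(series=[[[1,1,-10],[0,0,0],0.3],[[1,1,-22],[0,0,0],0.3],[[1,1,-32],[0,0,0],0.3],[[1,1,-36],[0,0,0],0.3],[[1,1,-37],[0,0,0],0.3]])

```text
time_s: 14.48
ee_pos: [424.0, 387.9, 266.7]
ee_rot: [179.6, 0.5, 0.4]
force: [0.7, -0.2, -1.7]
gripper_width: 53.4
```

```bash
python3 - <<'E'
from h import *
f=grab('top');f=grab('side','s7.png');f=grab('wrist','w14.png');s=f['state'];print(s['ee_pos'],s['ee_rot'],s['gripper_width'],s['force'],s['time_s'])
crop('s7.png',150,330,60,200,4,'s7z.png')
E
```

```text
[424.14939271 388.47583674 267.51162245] [179.62223139   0.45090102   0.42380398] 53.093854403206564 [ 0.45414095  0.07119426 -1.16599988] 14.5833
```

View pics/s7z.png

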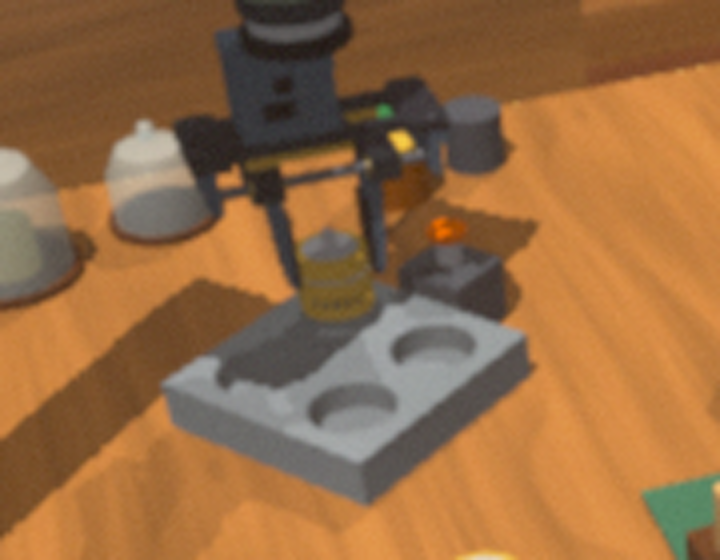

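View pics/w14.png

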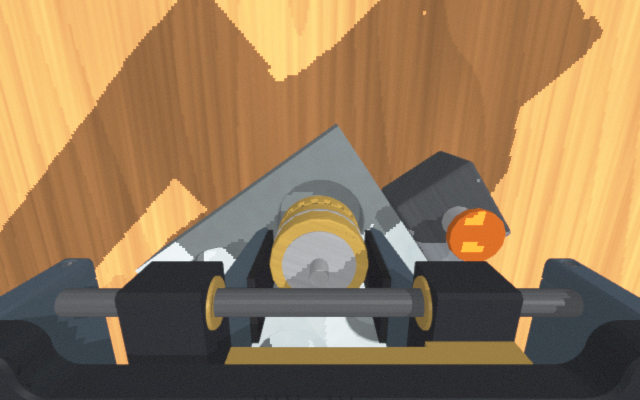

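```bash
cat >> h.py <<'E'
def gp(h=195,n=3,level=True):
    """mean grip point h mm ahead of flange, and levelling rotvec"""
    s=telemetry.state()
    Rt=Rn.from_euler('xyz',s['ee_rot'],degrees=True).as_matrix()
    p=s['ee_pos']+Rt@[0,0,h]
    lev=np.cross(Rt[:,2],[0,0,-1])
    print('t %.2f pos %s rot %s  tip %s  level turn %s  F %s w %.1f'%(s['time_s'],s['ee_pos'].round(1),s['ee_rot'].round(2),p.round(1),lev.round(4),s['force'].round(1),s['gripper_width']))
    return p,lev
E
python3 -c "
from h import *
gp()"
```

```text
t 14.63 pos [424.2 388.7 267.8] rot [179.65   0.43   0.43]  tip [422.7 387.5  72.8]  level turn [ 0.0062 -0.0074  0.    ]  F [ 0.5  0.6 -1.6] w 53.6
```

Call:
jog_arm(series=[[[-1,1,-3],[0.006,-0.007,0],0.3],[[-1,1,-6],[0.006,-0.007,0],0.3],[[-1,1,-9],[0.006,-0.007,0],0.3],[[-1,1,-12],[0.006,-0.007,0],0.3],[[-1,1,-15],[0.006,-0.007,0],0.3]])

```text
time_s: 15.05
ee_pos: [423.1, 389.7, 252.4]
ee_rot: [180.0, 0.0, 0.4]
force: [0.9, 0.3, -2.0]
gripper_width: 53.4
```

```bash
python3 -c "
from h import *
gp()"
```

```text
t 15.05 pos [423.1 389.7 252.4] rot [1.7998e+02 3.0000e-02 4.4000e-01]  tip [423.  389.6  57.4]  level turn [ 0.0003 -0.0006  0.    ]  F [ 0.9  0.3 -2. ] w 53.4
```

Call:
jog_arm(series=[[[0,0,-4],[0,0,0],0.3],[[0,0,-8],[0,0,0],0.3],[[0,0,-12],[0,0,0],0.3],[[0,0,-16],[0,0,0],0.3],[[0,0,-19],[0,0,0],0.3]])

```text
time_s: 15.47
ee_pos: [423.0, 389.6, 233.0]
ee_rot: [180.0, 0.1, 0.4]
force: [-6.6, -2.7, 23.7]
gripper_width: 53.3
```

Call:
jog_arm(series=[[[0,0,1],[0,0,0],0.8],[[0,0,1],[0,0,0],0.8],[[0,0,1],[0,0,0],0.8],[[0,0,8],[0,0,0],0.8],[[0,0,25],[0,0,0],0.8]])

```text
time_s: 15.88
ee_pos: [422.5, 389.2, 256.7]
ee_rot: [179.8, 0.3, 0.4]
force: [0.0, -0.4, -1.0]
gripper_width: 73.0
```

Call:
jog_arm(series=[[[0,0,20],[0,0,0],1],[[0,0,50],[0,0,0],1],[[0,-30,75],[0,0,0],1],[[0,-65,85],[0,0,0],1],[[0,-100,90],[0,0,0],1]])

```text
time_s: 16.3
ee_pos: [422.7, 288.7, 349.6]
ee_rot: [179.9, -0.0, 0.5]
force: [0.0, -0.2, -0.0]
gripper_width: 91.2
```

```bash
python3 - <<'E'
from h import *
f=grab('top');f=grab('side','s8.png');f=grab('wrist','w15.png');gp()
barrels(f,61)
crop('s8.png',150,330,60,200,4,'s8z.png')
E
```

```text
t 16.45 pos [422.4 287.5 348.2] rot [1.7985e+02 1.6000e-01 2.7000e-01]  tip [421.9 287.  153.2]  level turn [ 0.0026 -0.0028  0.    ]  F [-0.4  0.4 -0.1] w 91.1
[168, 0, 278, 274, 34715] [306.4 137.4] [226.2 247.1] [410.4 344.3]
```

View pics/s8z.png

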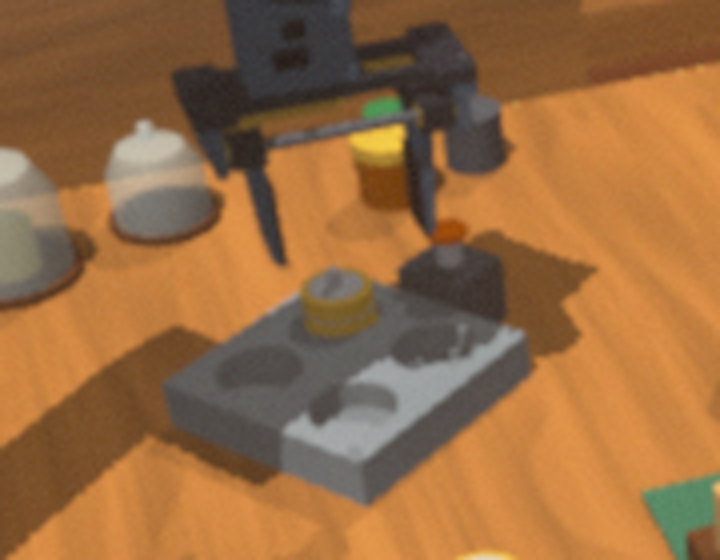

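View pics/w15.png

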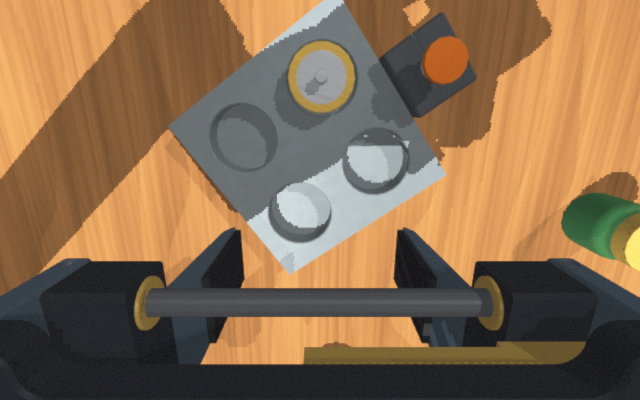

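```bash
python3 - <<'E'
from h import *
im=cv2.imread('pics/w15.png')
hsv=cv2.cvtColor(im,cv2.COLOR_BGR2HSV); m=cv2.inRange(hsv,(18,100,90),(34,255,255)); m[:30]=0;m[130:]=0;m[:,:270]=0;m[:,370:]=0
m=cv2.morphologyEx(m,cv2.MORPH_CLOSE,np.ones((3,3)))
cs,_=cv2.findContours(m,cv2.RETR_EXTERNAL,cv2.CHAIN_APPROX_NONE); c=max(cs,key=len);e=cv2.fitEllipse(c);print(e)
f=grab('wrist'); gp()
print(onplane(f,e[0],61),onplane(f,[(e[0][0]-e[1][0]/2,e[0][1]),(e[0][0]+e[1][0]/2,e[0][1])],61))
z=barrels(f)
E
```

```text
((320.9321594238281, 76.32861328125), (66.05873107910156, 71.15593719482422), 1.4161179065704346)
t 16.50 pos [422.6 288.7 347.7] rot [179.87   0.18   0.34]  tip [422.  288.2 152.7]  level turn [ 0.0024 -0.0031  0.    ]  F [-0.7 -0.4 -1. ] w 91.2
[[422.59854898 394.04119449]] [[396.44117123 393.92684737]
 [448.73879033 394.1554667 ]]
[168, 0, 278, 277, 34499] [305.6 139.9] [226.3 247.8] [409.4 343.1]
```

Call:
jog_arm(series=[[[2,-30,0],[0,0,0],1],[[4,-65,0],[0,0,0],1],[[6,-100,0],[0,0,0],1],[[8,-135,-10],[0,0,0],1],[[8,-170,-20],[0,0,0],1]])

```text
time_s: 16.92
ee_pos: [431.4, 118.5, 327.8]
ee_rot: [179.9, 0.0, 0.5]
force: [0.2, -0.1, -0.5]
gripper_width: 91.4
```

Call:
jog_arm(series=[[[0,-30,-10],[0,0,0],1],[[0,-55,-20],[0,0,0],1],[[0,-70,-30],[0,0,0],1],[[0,-75,-35],[0,0,0],1],[[0,-75,-36],[0,0,0],1]])

```text
time_s: 17.33
ee_pos: [431.7, 43.4, 290.8]
ee_rot: [179.9, 0.2, 0.4]
force: [-0.1, 0.1, 0.4]
gripper_width: 91.3
```

```bash
python3 - <<'E'
from h import *
f=grab('top');f=grab('top');f=grab('wrist','w16.png');gp()
barrels(f)
E
```

```text
t 17.48 pos [431.9  44.6 292.1] rot [179.95   0.     0.52]  tip [431.9  44.4  97.1]  level turn [ 0.0009 -0.      0.    ]  F [0.2 0.5 1.1] w 91.1
[561, 189, 79, 83, 4805] [606.6 225.3] [72.7 92.2] [652.3  43.1]
[290, 199, 53, 49, 2067] [316.3 222.9] [48.6 52.5] [429.6  43.1]
[327, 316, 47, 19, 656] [349.8 323.9] [18.3 49.8] [458.7 -48. ]
```

View pics/w16.png

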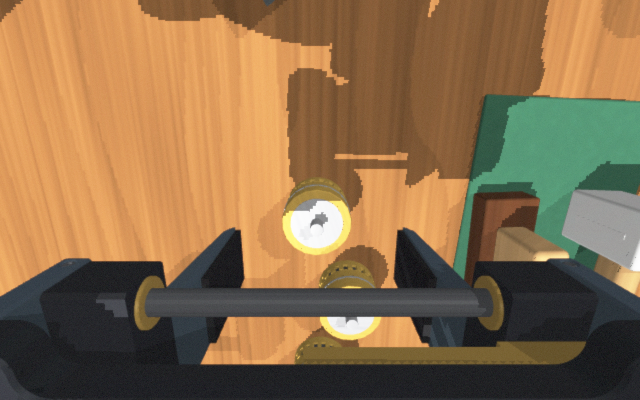

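Call:
jog_arm(series=[[[-2,-1,-15],[0,0,0],1],[[-2,-1,-35],[0,0,0],1],[[-2,-1,-55],[0,0,0],1],[[-2,-1,-70],[0,0,0],0.8],[[-2,-1,-74],[0,0,0],0.6]])

```text
time_s: 17.9
ee_pos: [429.6, 44.7, 216.7]
ee_rot: [179.9, 0.2, 0.6]
force: [0.3, -0.0, 0.2]
gripper_width: 80.5
```

Call:
jog_arm(series=[[[0,0,0],[0,0,0],0.3],[[0,0,0],[0,0,0],0.3],[[0,0,0],[0,0,0],0.3],[[0,0,0],[0,0,0],0.3],[[0,0,0],[0,0,0],0.3]])

```text
time_s: 18.32
ee_pos: [430.1, 44.9, 217.6]
ee_rot: [180.0, 0.0, 0.6]
force: [1.0, 1.1, 2.3]
gripper_width: 53.7
```

```bash
python3 - <<'E'
from h import *
gp()
E
```

```text
t 18.32 pos [430.1  44.9 217.6] rot [1.7997e+02 2.0000e-02 6.2000e-01]  tip [430.   44.8  22.6]  level turn [ 0.0005 -0.0004  0.    ]  F [1.  1.1 2.3] w 53.7
```

Call:
jog_arm(series=[[[0,0,4],[0,0,0],0.3],[[0,0,18],[0,0,0],0.3],[[0,0,45],[0,0,0],0.3],[[-3,15,75],[0,0,0],0.3],[[-10,40,100],[0,0,0],0.3]])

```text
time_s: 18.73
ee_pos: [420.3, 84.1, 319.4]
ee_rot: [179.9, -0.0, 0.4]
force: [0.6, -0.0, -2.6]
gripper_width: 53.5
```

Call:
jog_arm(series=[[[-9,36,0],[0,0,0],0.3],[[-18,72,0],[0,0,0],0.3],[[-27,108,0],[0,0,0],0.3],[[-36,144,0],[0,0,0],0.3],[[-44,175,0],[0,0,0],0.3]])

```text
time_s: 19.15
ee_pos: [375.1, 260.7, 319.7]
ee_rot: [179.9, -0.0, 0.5]
force: [1.3, 0.9, -3.5]
gripper_width: 53.1
```

Call:
jog_arm(series=[[[-8,28,0],[0,0,0],0.3],[[-15,50,-10],[0,0,0],0.3],[[-20,67,-25],[0,0,0],0.3],[[-22,76,-40],[0,0,0],0.3],[[-22,78,-45],[0,0,0],0.3]])

```text
time_s: 19.57
ee_pos: [352.0, 339.4, 272.8]
ee_rot: [179.8, 0.1, 0.6]
force: [-0.2, 0.1, -2.8]
gripper_width: 53.3
```

```bash
python3 - <<'E'
from h import *
f=grab('top');f=grab('top');f=grab('wrist','w17.png');gp()
E
```

```text
t 19.72 pos [353.1 338.2 274.5] rot [1.7987e+02 2.0000e-02 4.6000e-01]  tip [353.  337.8  79.5]  level turn [ 0.0023 -0.0003  0.    ]  F [-0.  -0.2 -2.7] w 53.2
```

View pics/w17.png

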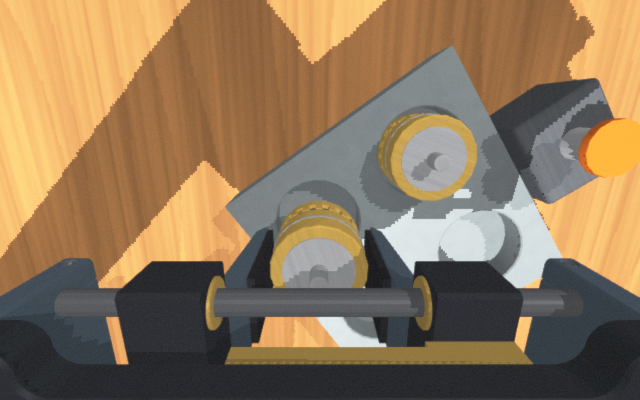

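Call:
jog_arm(series=[[[-1,2,-4],[0.002,0,0],0.3],[[-1,4,-8],[0.002,0,0],0.3],[[-1,4,-12],[0.002,0,0],0.3],[[-1,4,-15],[0.002,0,0],0.3],[[-1,4,-16],[0.002,0,0],0.3]])

```text
time_s: 20.13
ee_pos: [352.1, 341.8, 258.1]
ee_rot: [179.9, 0.1, 0.4]
force: [0.6, 0.6, -3.3]
gripper_width: 53.3
```

```bash
python3 - <<'E'
from h import *
f=grab('wrist','w18.png');gp()
E
```

```text
t 20.18 pos [352.1 341.9 258.1] rot [1.7995e+02 6.0000e-02 4.4000e-01]  tip [351.9 341.7  63.1]  level turn [ 0.001 -0.001  0.   ]  F [ 0.3  0.1 -3. ] w 53.3
```

View pics/w18.png

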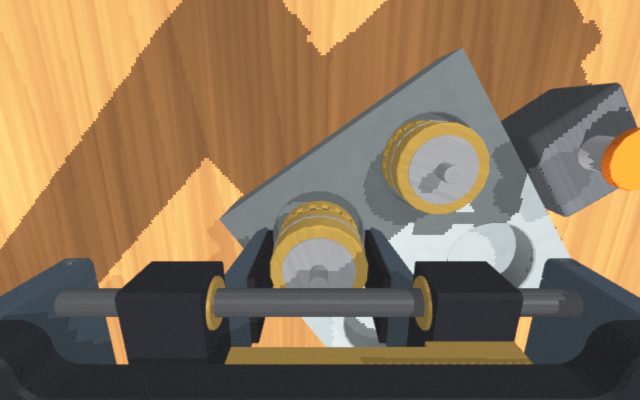

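Call:
jog_arm(series=[[[0,0,-5],[0,0,0],0.3],[[0,0,-10],[0,0,0],0.3],[[0,0,-15],[0,0,0],0.3],[[0,0,-20],[0,0,0],0.3],[[0,0,-24.5],[0,0,0],0.3]])

```text
time_s: 20.6
ee_pos: [352.0, 341.8, 232.9]
ee_rot: [179.9, 0.1, 0.4]
force: [0.0, 0.1, -3.5]
gripper_width: 53.1
```

Call:
jog_arm(series=[[[0,0,-0.5],[0,0,0],0.8],[[0,0,0],[0,0,0],0.8],[[0,0,0],[0,0,0],0.8],[[0,0,10],[0,0,0],0.8],[[0,0,30],[0,0,0],0.8]])

```text
time_s: 21.02
ee_pos: [351.5, 341.4, 261.9]
ee_rot: [179.8, 0.3, 0.4]
force: [0.9, -0.5, 0.3]
gripper_width: 72.9
```

Call:
jog_arm(series=[[[0,0,25],[0,0,0],1],[[5,-15,55],[0,0,0],1],[[12,-45,75],[0,0,0],1],[[20,-80,80],[0,0,0],1],[[28,-110,80],[0,0,0],1]])

```text
time_s: 21.43
ee_pos: [379.9, 230.4, 344.5]
ee_rot: [179.9, -0.0, 0.5]
force: [-0.2, 0.5, -0.3]
gripper_width: 91.4
```

```bash
python3 - <<'E'
from h import *
f=grab('top');f=grab('side','s9.png');f=grab('wrist','w19.png');gp()
crop('s9.png',150,330,60,200,4,'s9z.png')
E
```

```text
t 21.58 pos [379.8 230.  342.6] rot [1.7981e+02 1.7000e-01 2.4000e-01]  tip [379.2 229.3 147.6]  level turn [ 0.0033 -0.003   0.    ]  F [-0.  -0.7 -0.3] w 91.3
```

View pics/s9z.png

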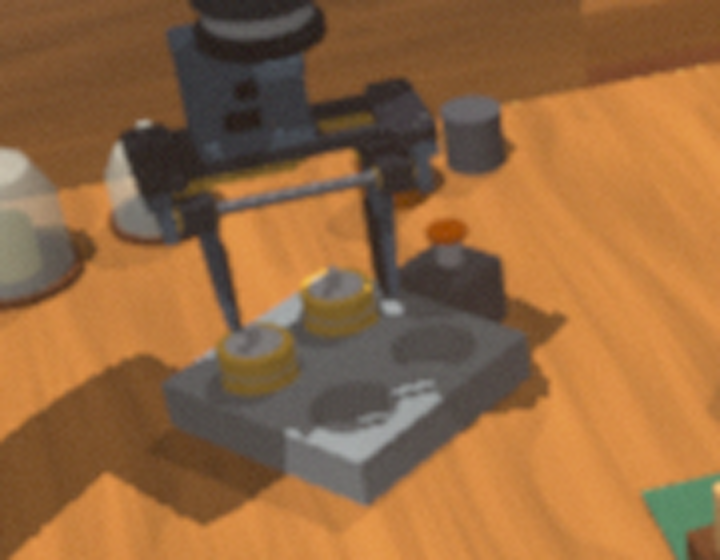

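View pics/w19.png

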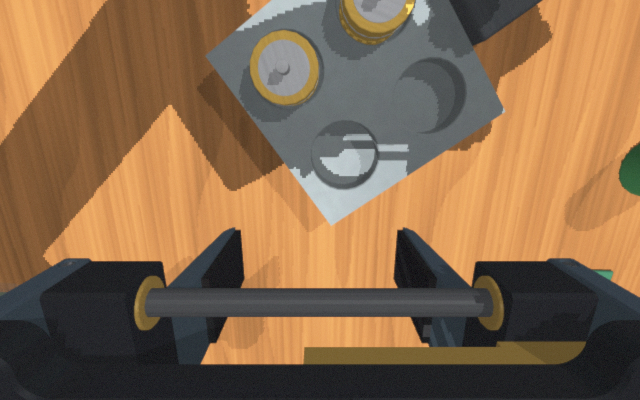

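Call:
jog_arm(series=[[[8,-28,0],[0,0,0],1],[[18,-64,0],[0,0,0],1],[[29,-100,0],[0,0,0],1],[[40,-136,0],[0,0,0],1],[[50,-170,-10],[0,0,0],1]])

```text
time_s: 22.0
ee_pos: [430.9, 59.3, 334.2]
ee_rot: [179.9, -0.1, 0.3]
force: [0.9, 0.5, 0.1]
gripper_width: 91.0
```

Call:
jog_arm(series=[[[10,-35,-10],[0,0,0],1],[[18,-62,-20],[0,0,0],1],[[25,-85,-32],[0,0,0],1],[[28,-95,-40],[0,0,0],1],[[28,-97,-42],[0,0,0],1]])

```text
time_s: 22.42
ee_pos: [459.5, -38.3, 290.9]
ee_rot: [179.9, -0.0, 0.2]
force: [-0.0, 0.5, 0.7]
gripper_width: 91.2
```

```bash
python3 - <<'E'
from h import *
f=grab('top');f=grab('top');f=grab('wrist','w20.png');gp()
barrels(f)
E
```

```text
t 22.57 pos [458.9 -36.6 292.2] rot [ 1.799e+02 -8.000e-02  3.600e-01]  tip [459.2 -36.9  97.2]  level turn [0.0017 0.0015 0.    ]  F [ 0.2  0.5 -0.2] w 91.3
[545, 82, 95, 74, 5409] [600.9 119. ] [75.9 99.1] [654.4  39.4]
[293, 198, 52, 50, 2059] [318.6 222.1] [48.7 52.1] [458.7 -37.8]
[266, 316, 47, 24, 855] [289.2 326.9] [23.3 51.2] [ 434.1 -133.1]
```

View pics/w20.png

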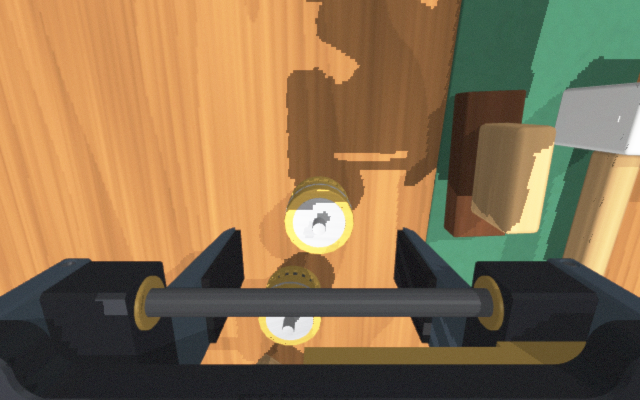

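Call:
jog_arm(series=[[[0,-1,-15],[0,0,0],1],[[0,-1,-35],[0,0,0],1],[[0,-1,-55],[0,0,0],1],[[0,-1,-70],[0,0,0],0.8],[[0,-1,-74],[0,0,0],0.6]])

```text
time_s: 22.98
ee_pos: [458.1, -36.0, 217.0]
ee_rot: [179.9, 0.1, 0.5]
force: [-0.1, 0.4, -0.5]
gripper_width: 80.4
```

Call:
jog_arm(series=[[[0,0,0],[0,0,0],0.3],[[0,0,0],[0,0,0],0.3],[[0,0,0],[0,0,0],0.3],[[0,0,0],[0,0,0],0.3],[[0,0,0],[0,0,0],0.3]])

```text
time_s: 23.4
ee_pos: [458.6, -35.9, 218.0]
ee_rot: [179.9, -0.0, 0.5]
force: [0.7, 1.6, 3.8]
gripper_width: 53.3
```

Call:
jog_arm(series=[[[0,0,4],[0,0,0],0.3],[[0,0,18],[0,0,0],0.3],[[0,0,45],[0,0,0],0.3],[[0,15,75],[0,0,0],0.3],[[0,40,100],[0,0,0],0.3]])

```text
time_s: 23.82
ee_pos: [458.5, 3.2, 319.9]
ee_rot: [179.9, -0.1, 0.3]
force: [0.9, 0.5, -1.7]
gripper_width: 53.2
```

Call:
jog_arm(series=[[[2,30,0],[0,0,0],0.3],[[4,65,0],[0,0,0],0.3],[[6,100,0],[0,0,0],0.3],[[8,135,0],[0,0,0],0.3],[[10,170,0],[0,0,0],0.3]])

```text
time_s: 24.23
ee_pos: [468.0, 174.6, 320.3]
ee_rot: [179.9, -0.1, 0.3]
force: [1.2, -0.3, -1.3]
gripper_width: 53.1
```

Call:
jog_arm(series=[[[2,36,0],[0,0,0],0.3],[[4,72,-5],[0,0,0],0.3],[[5,108,-20],[0,0,0],0.3],[[6,135,-38],[0,0,0],0.3],[[6,147,-48],[0,0,0],0.3]])

```text
time_s: 24.65
ee_pos: [473.6, 324.4, 270.9]
ee_rot: [179.9, -0.1, 0.4]
force: [-0.0, -0.1, -1.7]
gripper_width: 53.7
```

```bash
python3 - <<'E'
from h import *
f=grab('top');f=grab('top');f=grab('wrist','w21.png');gp()
E
```

```text
t 24.80 pos [473.6 321.5 271.3] rot [1.7975e+02 3.0000e-02 3.6000e-01]  tip [473.5 320.7  76.3]  level turn [ 0.0043 -0.0005  0.    ]  F [ 0.3 -0.4 -2.2] w 53.4
```

View pics/w21.png

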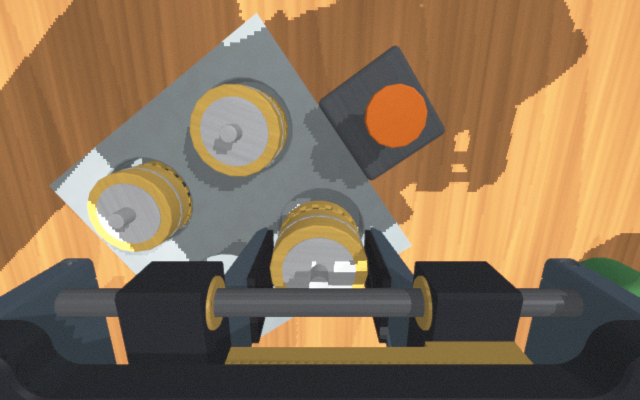

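Call:
jog_arm(series=[[[1,0,-4],[0.004,0,0],0.3],[[1,0,-8],[0.004,0,0],0.3],[[1,0,-11],[0.004,0,0],0.3],[[1,0,-13],[0.004,0,0],0.3],[[1,0,-13],[0.004,0,0],0.3]])

```text
time_s: 25.22
ee_pos: [474.6, 320.7, 258.2]
ee_rot: [180.0, 0.1, 0.3]
force: [-0.2, -0.5, -1.6]
gripper_width: 53.6
```

```bash
python3 - <<'E'
from h import *
f=grab('wrist','w22.png');gp()
E
```

```text
t 25.27 pos [474.7 320.9 258.4] rot [1.7998e+02 4.0000e-02 3.1000e-01]  tip [474.6 320.8  63.4]  level turn [ 0.0004 -0.0007  0.    ]  F [ 0.  -0.7 -1.1] w 53.1
```

View pics/w22.png

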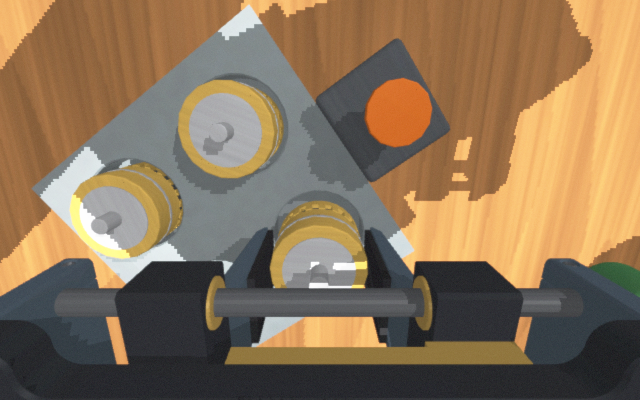

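Aligned with the rim (arc 280–365, barrel foot 280–360). Descend.

Call:
jog_arm(series=[[[0,0.5,-5],[0,0,0],0.3],[[0,0.5,-10],[0,0,0],0.3],[[0,0.5,-15],[0,0,0],0.3],[[0,0.5,-20],[0,0,0],0.3],[[0,0.5,-24.5],[0,0,0],0.3]])

```text
time_s: 25.68
ee_pos: [474.6, 321.4, 233.1]
ee_rot: [180.0, 0.1, 0.3]
force: [0.4, 0.3, -0.3]
gripper_width: 53.4
```

Call:
jog_arm(series=[[[0,0,-0.5],[0,0,0],0.8],[[0,0,0],[0,0,0],0.8],[[0,0,0],[0,0,0],0.8],[[0,0,10],[0,0,0],0.8],[[0,0,30],[0,0,0],0.8]])

```text
time_s: 26.1
ee_pos: [474.0, 321.0, 262.0]
ee_rot: [179.8, 0.3, 0.3]
force: [0.1, -0.7, 0.8]
gripper_width: 73.1
```

Call:
jog_arm(series=[[[0,0,25],[0,0,0],1],[[-3,-15,55],[0,0,0],1],[[-5,-45,75],[0,0,0],1],[[-8,-80,80],[0,0,0],1],[[-10,-115,80],[0,0,0],1]])

```text
time_s: 26.52
ee_pos: [464.0, 205.4, 345.4]
ee_rot: [179.9, -0.0, 0.4]
force: [0.8, -0.1, -0.3]
gripper_width: 91.4
```

Call:
jog_arm(series=[[[-3,-38,0],[0,0,0],1],[[-6,-76,0],[0,0,0],1],[[-9,-114,0],[0,0,0],1],[[-12,-152,0],[0,0,0],1],[[-15,-190,0],[0,0,0],1]])

```text
time_s: 26.93
ee_pos: [448.4, 13.7, 346.7]
ee_rot: [179.9, -0.2, 0.4]
force: [0.7, 0.9, 0.1]
gripper_width: 91.7
```

Call:
jog_arm(series=[[[-3,-38,-10],[0,0,0],1],[[-6,-76,-20],[0,0,0],1],[[-9,-110,-35],[0,0,0],1],[[-12,-135,-50],[0,0,0],1],[[-14,-143,-54],[0,0,0],1]])

```text
time_s: 27.35
ee_pos: [433.6, -131.9, 292.0]
ee_rot: [179.9, -0.1, 0.2]
force: [0.4, 0.2, -0.4]
gripper_width: 91.1
```

```bash
python3 - <<'E'
from h import *
f=grab('side');f=grab('side','s10.png');f=grab('wrist','w23.png');gp()
barrels(f)
crop('s10.png',150,330,60,280,3,'s10z.png')
E
```

```text
t 27.50 pos [ 434.4 -129.3  293.3] rot [179.96  -0.21   0.35]  tip [ 435.1 -129.4   98.3]  level turn [0.0007 0.0036 0.    ]  F [ 0.7 -0.6  0.5] w 91.6
[293, 191, 53, 50, 2078] [318.7 215.1] [49.2 52. ] [ 434.2 -125.4]
```

View pics/s10z.png

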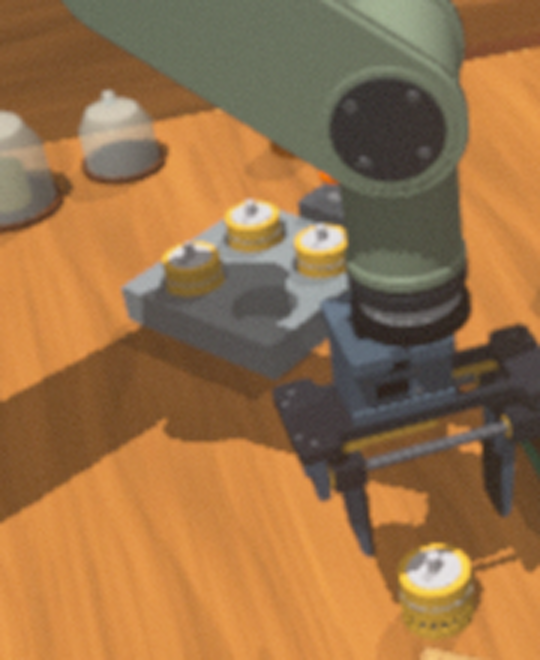

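View pics/w23.png

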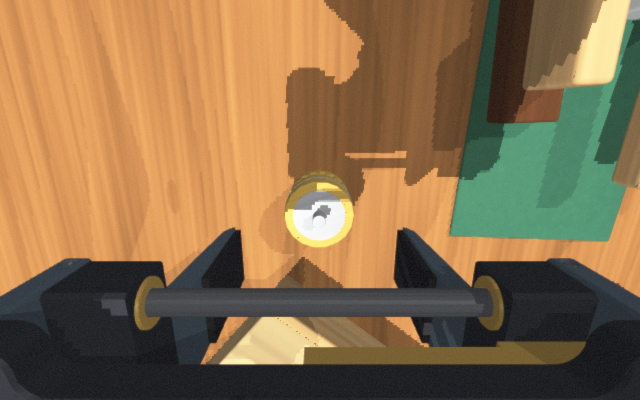

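Call:
jog_arm(series=[[[0,3,-15],[0,0,0],1],[[0,4,-35],[0,0,0],1],[[0,4,-55],[0,0,0],1],[[0,4,-70],[0,0,0],0.8],[[0,4,-75],[0,0,0],0.6]])

```text
time_s: 27.92
ee_pos: [434.5, -123.6, 217.6]
ee_rot: [-180.0, -0.1, 0.5]
force: [-0.7, 0.5, 0.1]
gripper_width: 80.7
```

Call:
jog_arm(series=[[[0,0,0],[0,0,0],0.3],[[0,0,0],[0,0,0],0.3],[[0,0,0],[0,0,0],0.3],[[0,0,0],[0,0,0],0.3],[[0,0,0],[0,0,0],0.3]])

```text
time_s: 28.33
ee_pos: [434.8, -123.5, 218.6]
ee_rot: [180.0, -0.2, 0.5]
force: [-0.3, 2.2, 5.2]
gripper_width: 53.2
```

Call:
jog_arm(series=[[[0,0,4],[0,0,0],0.3],[[0,0,18],[0,0,0],0.3],[[0,0,45],[0,0,0],0.3],[[0,15,75],[0,0,0],0.3],[[0,40,100],[0,0,0],0.3]])

```text
time_s: 28.75
ee_pos: [434.9, -84.4, 320.5]
ee_rot: [179.9, -0.3, 0.3]
force: [1.0, 0.6, -1.1]
gripper_width: 53.1
```

Call:
jog_arm(series=[[[-3,33,0],[0,0,0],0.3],[[-6,70,0],[0,0,0],0.3],[[-9,107,0],[0,0,0],0.3],[[-13,144,0],[0,0,0],0.3],[[-17,182,0],[0,0,0],0.3]])

```text
time_s: 29.17
ee_pos: [417.2, 99.0, 320.9]
ee_rot: [179.9, -0.3, 0.2]
force: [1.3, -0.4, -3.1]
gripper_width: 53.2
```

Call:
jog_arm(series=[[[-4,38,0],[0,0,0],0.3],[[-8,76,-5],[0,0,0],0.3],[[-12,114,-20],[0,0,0],0.3],[[-15,148,-38],[0,0,0],0.3],[[-16,171,-48],[0,0,0],0.3]])

```text
time_s: 29.58
ee_pos: [400.1, 272.3, 271.9]
ee_rot: [179.9, -0.3, 0.3]
force: [0.4, -0.9, -1.8]
gripper_width: 53.2
```

```bash
python3 - <<'E'
from h import *
f=grab('top');f=grab('top');f=grab('wrist','w24.png');gp()
E
```

```text
t 29.73 pos [400.7 271.  272.2] rot [179.86  -0.25   0.41]  tip [401.6 270.5  77.2]  level turn [0.0024 0.0044 0.    ]  F [ 0.5 -0.8 -1.8] w 53.6
```

View pics/w24.png

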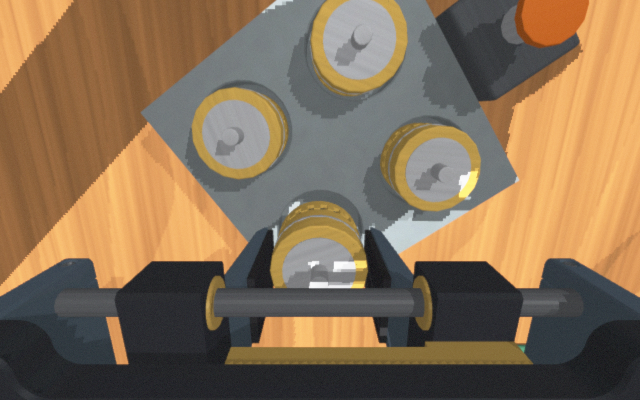

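Call:
jog_arm(series=[[[1,1,-4],[0.002,0,0],0.3],[[1,1,-8],[0.002,0,0],0.3],[[1,1,-11],[0.002,0,0],0.3],[[1,1,-13],[0.002,0,0],0.3],[[1,1,-13],[0.002,0,0],0.3]])

```text
time_s: 30.15
ee_pos: [401.8, 271.2, 258.9]
ee_rot: [179.9, -0.2, 0.3]
force: [-0.5, -0.2, -2.0]
gripper_width: 53.4
```

```bash
python3 - <<'E'
from h import *
f=grab('wrist','w25.png');gp()
crop('w25.png',180,480,100,330,2,'w25z.png')
E
```

```text
t 30.20 pos [401.8 271.4 259.1] rot [179.97  -0.24   0.35]  tip [402.7 271.3  64.1]  level turn [0.0006 0.0041 0.    ]  F [-0.4  0.6 -2. ] w 53.1
```

View pics/w25z.png

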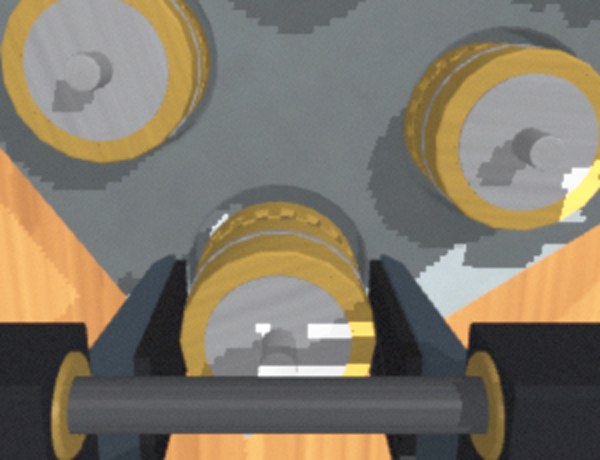

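Drum foot is concentric with the rim arc. Descend and release.

Call:
jog_arm(series=[[[0,0,-5],[0,0,0],0.3],[[0,0,-10],[0,0,0],0.3],[[0,0,-15],[0,0,0],0.3],[[0,0,-20],[0,0,0],0.3],[[0,0,-25],[0,0,0],0.3]])

```text
time_s: 30.62
ee_pos: [401.8, 271.3, 233.5]
ee_rot: [180.0, -0.2, 0.3]
force: [-0.3, -1.1, 20.4]
gripper_width: 53.4
```

Call:
jog_arm(series=[[[0,0,-0.5],[0,0,0],0.8],[[0,0,0],[0,0,0],0.8],[[0,0,0],[0,0,0],0.8],[[0,0,10],[0,0,0],0.8],[[0,0,30],[0,0,0],0.8]])

```text
time_s: 31.03
ee_pos: [401.2, 271.0, 262.2]
ee_rot: [179.8, 0.0, 0.4]
force: [-0.2, 0.0, 1.0]
gripper_width: 72.9
```

Call:
jog_arm(series=[[[0,0,25],[0,0,0],1],[[0,0,60],[0,0,0],1],[[5,-5,90],[0,0,0],1],[[10,-8,120],[0,0,0],1],[[15,-10,140],[0,0,0],1]])

```text
time_s: 31.45
ee_pos: [416.3, 260.8, 405.6]
ee_rot: [179.9, -0.2, 0.4]
force: [1.0, -0.8, 0.7]
gripper_width: 91.1
```

```bash
python3 - <<'E'
from h import *
f=grab('side');f=grab('side','s11.png');f=grab('wrist','w26.png');gp()
for u in [0]: pass
crop('s11.png',150,330,60,280,3,'s11z.png')
E
```

```text
t 31.60 pos [416.5 260.9 403.9] rot [179.94  -0.21   0.33]  tip [417.2 260.7 208.9]  level turn [0.0011 0.0036 0.    ]  F [-0.2  0.9 -0.4] w 91.5
```

View pics/s11z.png

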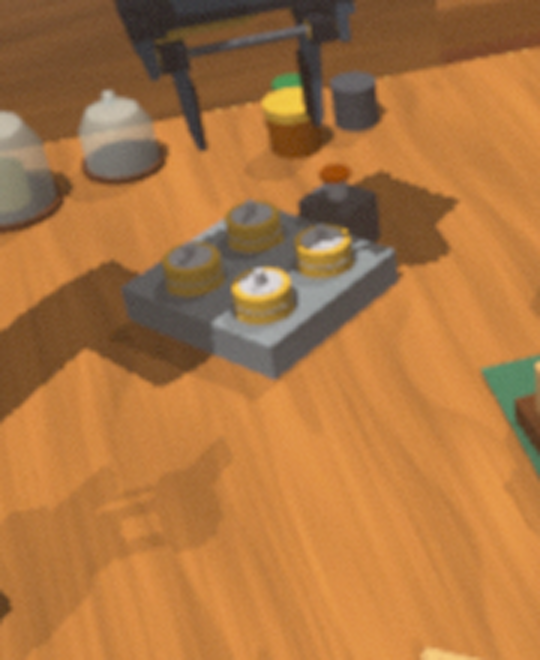

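View pics/w26.png

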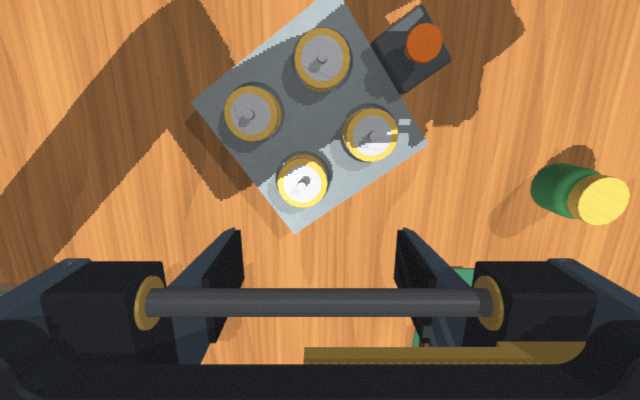

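```bash
python3 - <<'E'
from h import *
f=grab('wrist'); gp()
hsv=cv2.cvtColor(f['pixels'],cv2.COLOR_RGB2HSV); m=cv2.inRange(hsv,(18,110,70),(34,255,255)); m[240:]=0
m[:,450:]=0
m=cv2.morphologyEx(m,cv2.MORPH_CLOSE,np.ones((3,3)))
cs,_=cv2.findContours(m,cv2.RETR_EXTERNAL,cv2.CHAIN_APPROX_NONE)
for c in cs:
    if cv2.contourArea(c)>1500:
        e=cv2.fitEllipse(cv2.convexHull(c)); print(np.round(e[0],1),np.round(e[1],1),onplane(f,e[0],58).round(1))
o=cv2.inRange(hsv,(5,180,100),(14,255,255));o[100:]=0;o[:,:400]=0
M=cv2.moments(o,True);c=(M['m10']/M['m00'],M['m01']/M['m00']);print('peg',c,onplane(f,c,84),M['m00'])
E
```

```text
t 31.65 pos [415.9 260.8 402.2] rot [ 1.7982e+02 -1.0000e-02  3.4000e-01]  tip [416.  260.2 207.2]  level turn [0.0031 0.0001 0.    ]  F [-0.1  0.4 -0.8] w 91.5
[304.5 179.7] [50.2 54.3] [[402.3 271.5]]
[372.7 133.1] [54.1 55.8] [[472.  320.3]]
[254.1 112.2] [54.5 58.8] [[352.6 339.9]]
[324.2  57. ] [55.8 63.9] [[421.9 390.7]]
peg (427.3458515283843, 40.61484716157205) [[510.37544817 400.24174515]] 1145.0
```

Call:
jog_arm(series=[[[20,-20,0],[0,0,0],0.8],[[45,-45,0],[0,0,0],0.6],[[72,-72,0],[0,0,0],0.55],[[98,-98,0],[0,0,0],0.55],[[125,-125,0],[0,0,0],0.55]])

```text
time_s: 32.07
ee_pos: [541.3, 134.8, 400.3]
ee_rot: [179.8, 0.2, 0.4]
force: [-0.0, 1.2, 0.7]
gripper_width: 60.5
```

Call:
jog_arm(series=[[[26,-27,0],[0,0,0],0.55],[[52,-55,-10],[0,0,0],0.55],[[78,-82,-20],[0,0,0],0.55],[[104,-110,-30],[0,0,0],0.55],[[127,-136,-40],[0,0,0],0.55]])

```text
time_s: 32.48
ee_pos: [669.2, -2.8, 357.3]
ee_rot: [179.8, 0.4, 0.4]
force: [0.6, 0.4, 0.2]
gripper_width: 50.3
```

```bash
python3 - <<'E'
from h import *
f=grab('side');f=grab('side');f=grab('wrist','w27.png');gp()
crop('w27.png',230,450,80,340,3,'w27z.png')
np.savez('w27.npz',**{k:v for k,v in f.items() if k!='state'},pos=f['state']['ee_pos'],rot=f['state']['ee_rot'])
E
```

```text
t 32.63 pos [668.9  -3.  356.1] rot [179.8    0.59   0.22]  tip [666.9  -3.7 161.1]  level turn [ 0.0034 -0.0102  0.    ]  F [-0.3 -0.3 -0.1] w 50.5
```

View pics/w27.png

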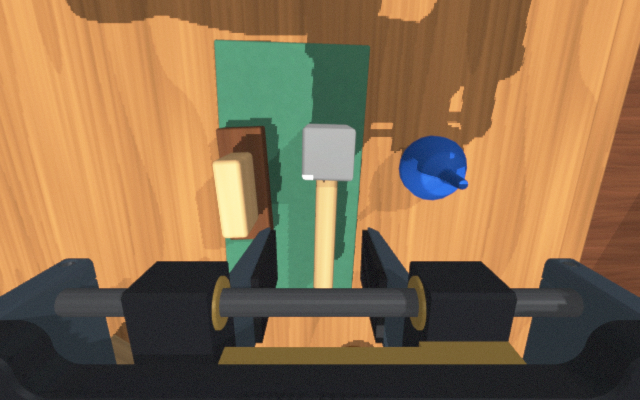

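View pics/w27z.png

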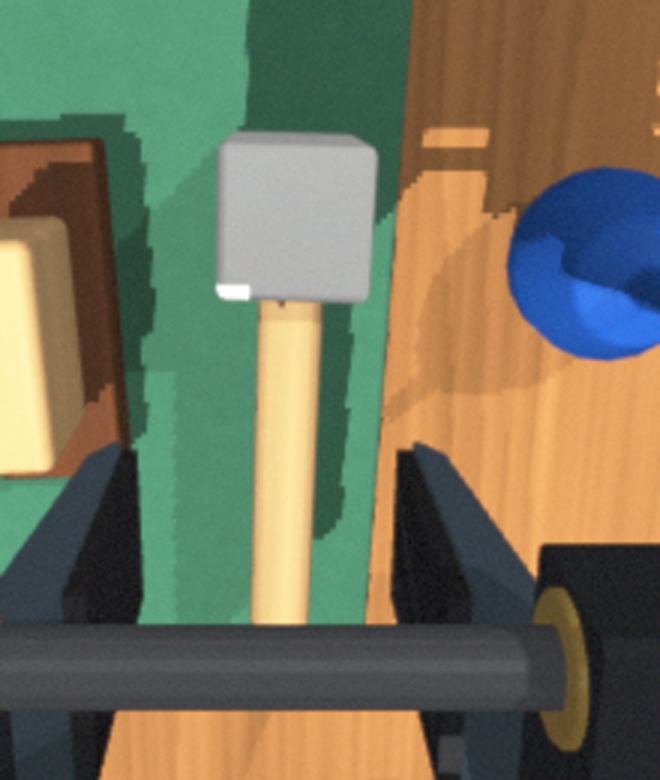

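```bash
python3 - <<'E'
from h import *
f=dict(np.load('w27.npz')); st={'ee_pos':f['pos'],'ee_rot':f['rot']}
f={k:(float(v) if np.ndim(v)==0 else v) for k,v in f.items()}; f['state']=st
z=lambda *p:[(230+x/3,80+y/3) for x,y in p]
P=lambda n,uv,zz:print(n,np.round(onplane(f,uv,zz),1).tolist())
P('head top',z((219,142),(377,150),(367,301),(217,298)),74)
P('handle',z((290,303),(279.5,620)),56)
P('handle edges',z((259,400),(317,400)),56)
P('mat R edge',z((412,0),(371,560)),4)
gp()
E
```

```text
head top [[654.2, 61.9], [696.8, 60.0], [695.6, 18.4], [653.1, 19.0]]
handle [[674.1, 13.6], [671.7, -95.7]]
handle edges [[664.7, -17.4], [682.8, -17.3]]
mat R edge [[713.8, 103.4], [707.7, -100.8]]
t 32.63 pos [668.9  -3.  356.1] rot [179.8    0.59   0.22]  tip [666.9  -3.7 161.1]  level turn [ 0.0034 -0.0102  0.    ]  F [-0.3 -0.3 -0.1] w 50.5
```

Call:
jog_arm(series=[[[2,-3,-15],[0.002,-0.005,-0.014],0.55],[[4.5,-7,-40],[0.003,-0.01,-0.028],0.55],[[4.5,-7,-70],[0.003,-0.01,-0.028],0.55],[[4.5,-7,-92],[0.003,-0.01,-0.028],0.55],[[4.5,-7,-100],[0.003,-0.01,-0.028],0.55]])

```text
time_s: 33.05
ee_pos: [671.2, -8.7, 251.6]
ee_rot: [-180.0, 0.5, -1.3]
force: [-0.6, 0.1, -0.2]
gripper_width: 50.2
```

```bash
python3 - <<'E'
from h import *
f=grab('side');f=grab('side');f=grab('wrist','w28.png');gp()
E
```

```text
t 33.20 pos [673.   -9.1 256. ] rot [ 1.7999e+02  8.0000e-02 -1.3300e+00]  tip [672.8  -9.2  61. ]  level turn [ 0.0001 -0.0014  0.    ]  F [0.2 0.2 0.7] w 50.0
```

View pics/w28.png

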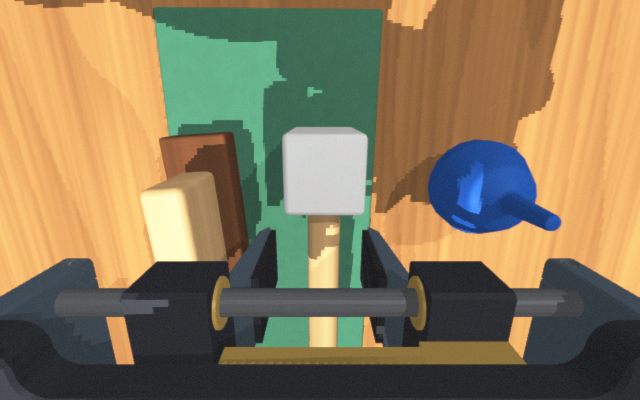

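Call:
jog_arm(series=[[[0.5,0,-8],[0,0,0],0.55],[[0.5,0,-18],[0,0,0],0.55],[[0.5,0,-27],[0,0,0],0.55],[[0.5,0,-33],[0,0,0],0.55],[[0.5,0,-34],[0,0,0],0.55]], squeeze=60)

```text
time_s: 33.62
ee_pos: [673.0, -9.1, 220.4]
ee_rot: [180.0, 0.2, -1.3]
force: [0.1, -0.8, -0.3]
gripper_width: 50.0
```

Call:
jog_arm(series=[[[0,0,0],[0,0,0],0],[[0,0,0],[0,0,0],0],[[0,0,0],[0,0,0],0],[[0,0,0],[0,0,0],0],[[0,0,0],[0,0,0],0]], squeeze=60)

```text
time_s: 34.03
ee_pos: [673.3, -9.2, 220.8]
ee_rot: [180.0, 0.1, -1.3]
force: [4.9, 0.4, -0.9]
gripper_width: 19.6
```

```bash
python3 - <<'E'
from h import *
gp()
E
```

```text
t 34.03 pos [673.3  -9.2 220.8] rot [ 1.7999e+02  1.5000e-01 -1.3400e+00]  tip [672.8  -9.2  25.8]  level turn [ 0.0001 -0.0026  0.    ]  F [ 4.9  0.4 -0.9] w 19.6
```

Call:
jog_arm(series=[[[0,0,5],[0,0,0],0],[[0,0,20],[0,0,0],0],[[0,0,45],[0,0,0],0],[[0,0,75],[0,0,0],0],[[0,0,100],[0,0,0],0]])

```text
time_s: 34.45
ee_pos: [673.1, -9.2, 322.1]
ee_rot: [180.0, 0.2, -1.3]
force: [0.4, -1.1, -3.6]
gripper_width: 19.8
```

```bash
python3 - <<'E'
from h import *
f=grab('top');f=grab('side','s12.png');f=grab('wrist','w29.png');gp()
crop('s12.png',280,460,80,260,4,'s12z.png')
E
```

```text
t 34.60 pos [673.6  -9.2 323. ] rot [ 1.7998e+02 -1.1000e-01 -1.3400e+00]  tip [674.   -9.3 128. ]  level turn [0.0004 0.002  0.    ]  F [ 0.3  0.3 -3.5] w 19.5
```

View pics/s12z.png

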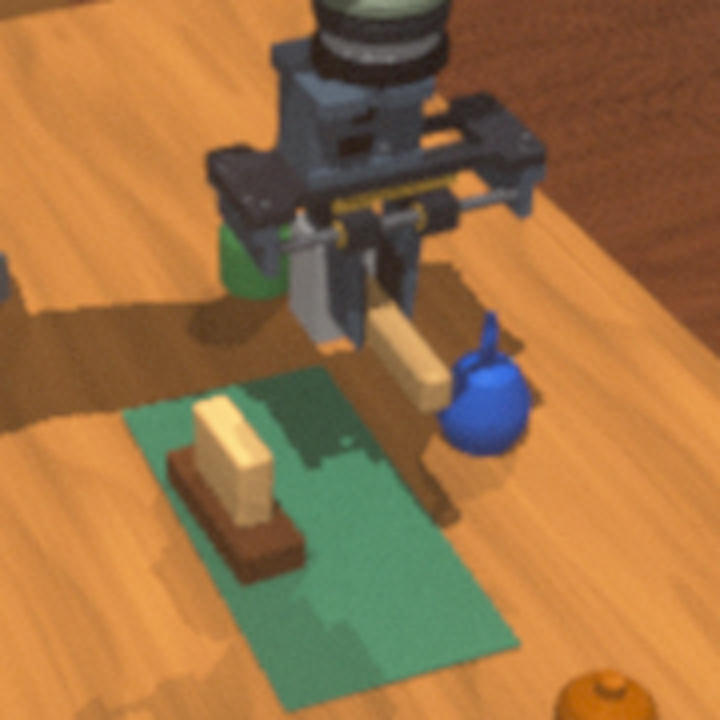

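View pics/w29.png

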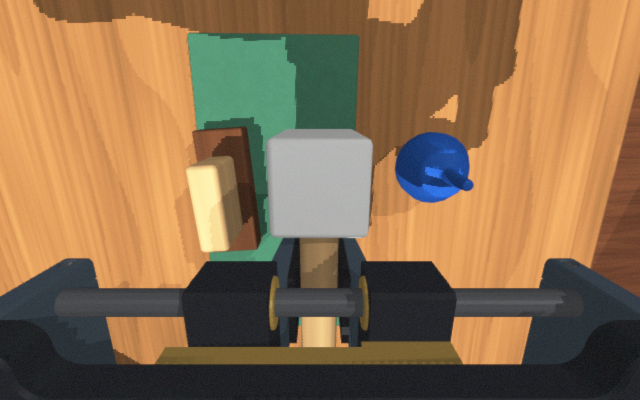

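Call:
jog_arm(series=[[[-9,20,5],[0,0,0],0],[[-22,48,8],[0,0,0],0],[[-35,77,10],[0,0,0],0],[[-48,106,10],[0,0,0],0],[[-61,135,10],[0,0,0],0]])

```text
time_s: 35.02
ee_pos: [611.2, 126.6, 330.5]
ee_rot: [179.9, 0.1, -1.4]
force: [-0.1, -0.3, -4.0]
gripper_width: 19.8
```

Call:
jog_arm(series=[[[-13,29,0],[0,0,0],0],[[-26,57,0],[0,0,0],0],[[-39,85,0],[0,0,0],0],[[-50,110,0],[0,0,0],0],[[-60,132,0],[0,0,0],0]])

```text
time_s: 35.43
ee_pos: [549.5, 260.0, 327.9]
ee_rot: [179.8, 0.4, -1.3]
force: [1.0, -0.4, -3.8]
gripper_width: 19.8
```

```bash
python3 - <<'E'
from h import *
f=grab('top');f=grab('top');f=grab('wrist','w30.png');gp()
hsv=cv2.cvtColor(f['pixels'],cv2.COLOR_RGB2HSV)
o=cv2.inRange(hsv,(5,180,100),(14,255,255));o[150:]=0
M=cv2.moments(o,True);c=(M['m10']/M['m00'],M['m01']/M['m00']);print('peg',c,onplane(f,c,84),M['m00'])
E
```

```text
t 35.58 pos [549.8 259.9 328.2] rot [179.79   0.39  -1.18]  tip [548.5 259.2 133.2]  level turn [ 0.0035 -0.0068  0.    ]  F [ 1.2 -0.8 -2.9] w 20.0
peg (260.51283482142856, 20.205357142857142) [[512.6514628  397.59661031]] 1792.0
```

View pics/w30.png

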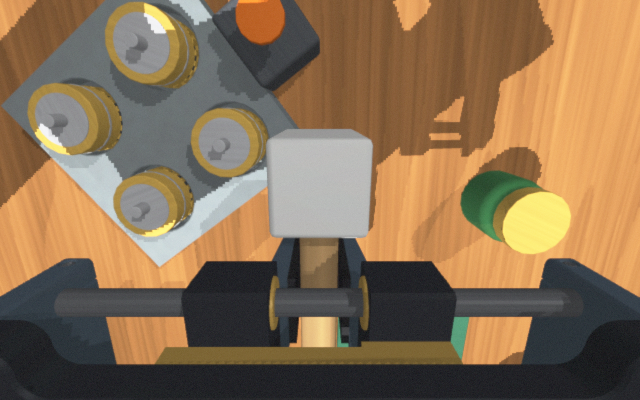

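Call:
jog_arm(series=[[[-10,22,0],[0.002,-0.003,0],0],[[-20,46,0],[0.003,-0.007,0],0],[[-30,70,0],[0.003,-0.007,0],0],[[-37,86,0],[0.003,-0.007,0],0],[[-39.5,91.5,0],[0.003,-0.007,0],0]])

```text
time_s: 36.0
ee_pos: [509.6, 352.3, 326.5]
ee_rot: [179.9, 0.1, -1.1]
force: [0.1, 0.2, -2.5]
gripper_width: 19.7
```

```bash
python3 - <<'E'
from h import *
f=grab('top');f=grab('side','s13.png');f=grab('wrist','w31.png');gp()
crop('s13.png',150,330,40,200,4,'s13z.png')
E
```

```text
t 36.15 pos [510.5 350.5 327.1] rot [ 1.7985e+02  6.0000e-02 -1.1800e+00]  tip [510.3 350.  132.1]  level turn [ 0.0026 -0.0012  0.    ]  F [ 0.4 -0.1 -2.2] w 19.4
```

View pics/s13z.png

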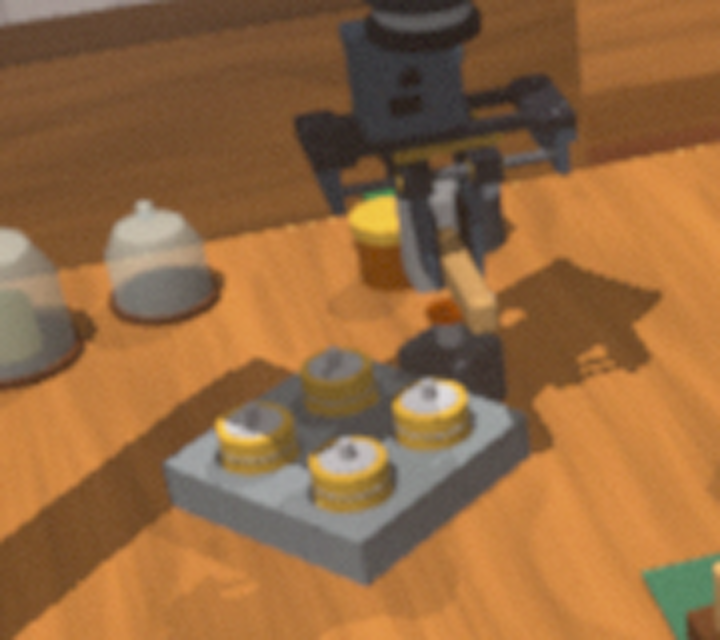

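View pics/w31.png

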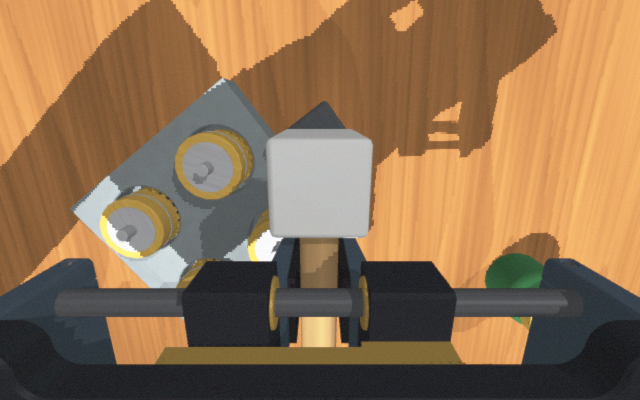

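Call:
jog_arm(series=[[[0,1,-6],[0.002,0,0],0],[[0,1,-12],[0.002,0,0],0],[[0,1,-18],[0.002,0,0],0],[[0,1,-24],[0.002,0,0],0],[[0,1,-30],[0.002,0,0],0]])

```text
time_s: 36.57
ee_pos: [510.8, 350.8, 296.6]
ee_rot: [179.9, 0.1, -1.2]
force: [-1.5, -3.1, 3.8]
gripper_width: 20.1
```

Call:
jog_arm(series=[[[0,0,-2],[0,0,0],0],[[0,0,-4],[0,0,0],0],[[0,0,-6],[0,0,0],0],[[0,0,-8],[0,0,0],0],[[0,0,-10],[0,0,0],0]])

```text
time_s: 36.98
ee_pos: [510.7, 350.8, 287.0]
ee_rot: [179.9, 0.1, -1.2]
force: [-2.1, -2.2, 3.8]
gripper_width: 19.7
```

Call:
jog_arm(series=[[[0,0,-1],[0,0,0],0],[[0,0,-2],[0,0,0],0],[[0,0,-3],[0,0,0],0],[[0,0,-4],[0,0,0],0],[[0,0,-5],[0,0,0],0]])

```text
time_s: 37.4
ee_pos: [510.7, 350.6, 283.6]
ee_rot: [179.9, 0.0, -1.2]
force: [-4.2, -4.2, 17.3]
gripper_width: 19.8
```

Call:
jog_arm(series=[[[0,0,-1],[0,0,0],0],[[0,0,-1.5],[0,0,0],0],[[0,0,-1.5],[0,0,0],0],[[0,0,-1],[0,0,0],0],[[0,0,0],[0,0,0],0]])

```text
time_s: 37.82
ee_pos: [510.6, 350.7, 283.8]
ee_rot: [180.0, 0.0, -1.2]
force: [-1.4, -0.5, -0.3]
gripper_width: 19.5
```

Call:
jog_arm(series=[[[0,0,5],[0,0,0],0],[[0,0,15],[0,0,0],0],[[0,0,30],[0,0,0],0],[[5,-15,45],[0,0,0],0],[[15,-45,50],[0,0,0],0]])

```text
time_s: 38.23
ee_pos: [525.7, 308.1, 336.1]
ee_rot: [-179.8, -0.2, -1.0]
force: [1.7, -0.2, -2.8]
gripper_width: 19.5
```

Call:
jog_arm(series=[[[10,-22,0],[0,0,0],0],[[20,-44,0],[0,0,0],0],[[28,-60,0],[0,0,0],0],[[30,-65,0],[0,0,0],0],[[30,-65,0],[0,0,0],0]])

```text
time_s: 38.65
ee_pos: [556.4, 242.0, 336.1]
ee_rot: [-179.8, -0.2, -1.1]
force: [0.1, 0.8, -3.2]
gripper_width: 19.7
```

```bash
python3 - <<'E'
from h import *
f=grab('top','t6.png');f=grab('side','s14.png');f=grab('wrist','w32.png');gp()
crop('s14.png',150,330,40,200,4,'s14z.png')
E
```

```text
t 38.80 pos [555.4 243.9 336. ] rot [-179.77   -0.18   -0.95]  tip [556.1 244.7 141. ]  level turn [-0.0039  0.0033  0.    ]  F [-0.  -0.3 -3.6] w 19.5
```

View pics/s14z.png

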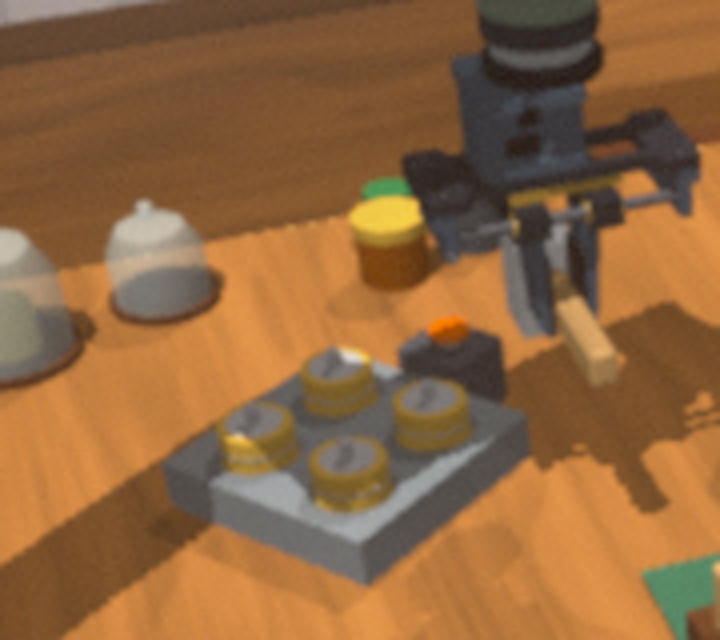

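View pics/w32.png

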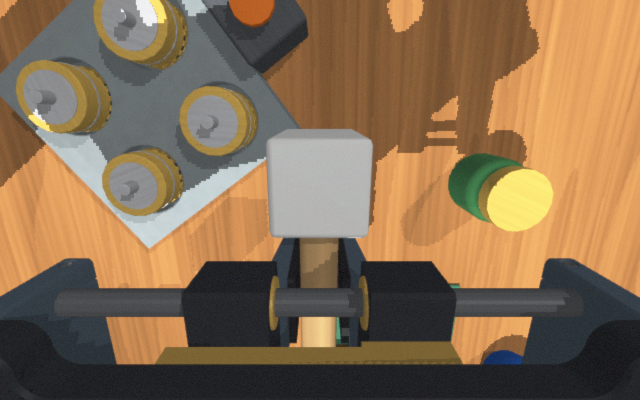

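```bash
python3 - <<'E'
from h import *
f=grab('side')
def cap(px):
    hsv=cv2.cvtColor(px,cv2.COLOR_RGB2HSV); o=cv2.inRange(hsv,(4,180,120),(14,255,255)); o[:105]=0;o[160:]=0;o[:,:230]=0;o[:,300:]=0
    ys,xs=np.nonzero(o); return xs.mean(),ys.mean(),len(xs)
print(cap(f['pixels']),cap(cv2.cvtColor(cv2.imread('pics/s11.png'),cv2.COLOR_BGR2RGB)))
print(proj(f,[[511.3,400.5,65],[511.3,400.5,67],[511.3,400.5,70],[511.3,400.5,85]]))
E
```

```text
(np.float64(253.41346153846155), np.float64(115.01923076923077), 104) (np.float64(254.76923076923077), np.float64(113.61538461538461), 117)
[[261.68557413 122.59067114]
 [261.61375578 122.00975073]
 [261.50579174 121.13645689]
 [260.96167634 116.73524513]]
```

```bash
python3 - <<'E'
from h import *
for n in ['s11','s14']:
    im=cv2.imread(f'pics/{n}.png'); hsv=cv2.cvtColor(im,cv2.COLOR_BGR2HSV); o=cv2.inRange(hsv,(3,200,120),(13,255,255)); o[:108]=0;o[135:]=0;o[:,:250]=0;o[:,275:]=0
    nn,l,st,c=cv2.connectedComponentsWithStats(o); print(n,st[1:].tolist(),c[1:])
gp()
E
```

```text
s11 [[257, 115, 10, 6, 29]] [[260.96551724 117.31034483]]
s14 [[263, 121, 4, 4, 9], [257, 122, 1, 1, 1], [261, 122, 1, 1, 1], [258, 124, 4, 1, 4]] [[264.66666667 122.66666667]
 [257.         122.        ]
 [261.         122.        ]
 [259.5        124.        ]]
t 38.85 pos [555.4 244.1 336. ] rot [-179.78   -0.19   -0.92]  tip [556.  244.8 141. ]  level turn [-0.0038  0.0034  0.    ]  F [ 0.3 -0.1 -2.9] w 19.5
```

Call:
jog_arm(series=[[[10,-22,0],[-0.002,0.002,0],0],[[23,-50,0],[-0.004,0.003,0],0],[[36,-78,0],[-0.004,0.003,0],0],[[49,-106,0],[-0.004,0.003,0],0],[[62,-133,0],[-0.004,0.003,0],0]])

```text
time_s: 39.27
ee_pos: [617.6, 111.0, 336.0]
ee_rot: [180.0, -0.0, -0.8]
force: [0.7, 1.0, -3.1]
gripper_width: 20.0
```

Call:
jog_arm(series=[[[13,-28,0],[0,0,0],0],[[26,-56,0],[0,0,0],0],[[39,-84,0],[0,0,0],0],[[50,-108,0],[0,0,0],0],[[55,-119,0],[0,0,0],0]])

```text
time_s: 39.68
ee_pos: [673.8, -9.9, 335.7]
ee_rot: [179.9, -0.1, -0.9]
force: [0.6, 0.2, -2.8]
gripper_width: 19.8
```

```bash
python3 - <<'E'
from h import *
f=grab('top');f=grab('side');f=grab('wrist','w33.png');gp()
E
```

```text
t 39.83 pos [672.7  -7.6 335.6] rot [-1.7994e+02  2.0000e-02 -8.5000e-01]  tip [672.6  -7.4 140.6]  level turn [-0.001  -0.0003 -0.    ]  F [-0.2 -0.2 -2.9] w 20.1
```

View pics/w33.png

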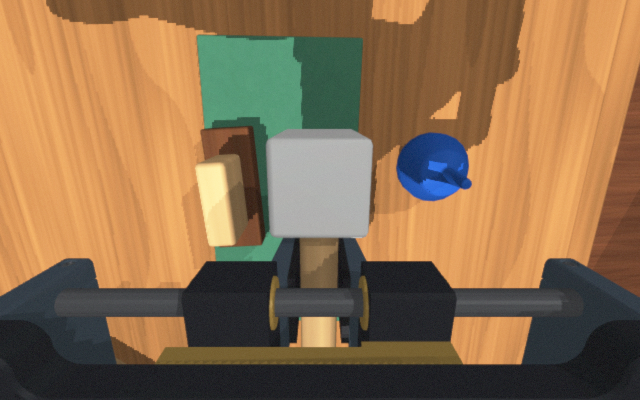

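Call:
jog_arm(series=[[[-1,-1,-20],[0,0,0],0],[[-2,-1,-50],[0,0,0],0],[[-3,-1,-80],[0,0,0],0],[[-3,-1,-100],[0,0,0],0],[[-3,-1,-108],[0,0,0],0]])

```text
time_s: 40.25
ee_pos: [667.9, -6.4, 224.0]
ee_rot: [-179.9, 0.4, -0.7]
force: [-0.5, -0.4, -4.0]
gripper_width: 19.7
```

Call:
jog_arm(series=[[[0,0,-1],[0,0,0],0],[[0,0,-2],[0,0,0],0],[[0,0,-3],[0,0,0],0],[[0,0,-3.5],[0,0,0],0],[[0,0,-4],[0,0,0],0]])

```text
time_s: 40.67
ee_pos: [668.3, -6.2, 221.5]
ee_rot: [-179.9, 0.3, -0.7]
force: [0.8, 0.5, -3.6]
gripper_width: 19.6
```

```bash
python3 - <<'E'
from h import *
gp()
E
```

```text
t 40.67 pos [668.3  -6.2 221.5] rot [-179.9     0.28   -0.71]  tip [667.4  -5.8  26.5]  level turn [-0.0019 -0.0048 -0.    ]  F [ 0.8  0.5 -3.6] w 19.6
```

Call:
jog_arm(series=[[[0,0,-0.5],[0,-0.004,0],0],[[0,0,-1],[0,-0.004,0],0],[[0,0,-1.3],[0,-0.004,0],0],[[0,0,-1.6],[0,-0.004,0],0],[[0,0,-1.6],[0,-0.004,0],0]])

```text
time_s: 41.08
ee_pos: [668.5, -6.4, 220.7]
ee_rot: [-179.9, -0.0, -0.7]
force: [0.2, -0.2, 2.1]
gripper_width: 19.7
```

Call:
jog_arm(series=[[[0,0,-0.4],[0,0,0],0.1],[[0,0,0],[0,0,0],0.3],[[0,0,0],[0,0,0],0.5],[[0,0,0],[0,0,0],0.55],[[0,0,0],[0,0,0],0.55]])

```text
time_s: 41.5
ee_pos: [668.6, -6.3, 220.7]
ee_rot: [-179.9, -0.0, -0.7]
force: [0.0, -0.7, -1.5]
gripper_width: 43.4
```

Call:
jog_arm(series=[[[0,0,8],[0,0,0],0.55],[[0,0,25],[0,0,0],0.55],[[0,0,55],[0,0,0],0.55],[[0,0,90],[0,0,0],0.55],[[0,0,125],[0,0,0],0.55]])

```text
time_s: 41.92
ee_pos: [668.3, -6.3, 347.2]
ee_rot: [-179.9, 0.0, -0.7]
force: [0.9, -0.1, -0.2]
gripper_width: 49.9
```

Call:
jog_arm(series=[[[-30,0,10],[0,0,0],0.6],[[-65,0,20],[0,0,0],0.6],[[-100,0,30],[0,0,0],0.6],[[-130,0,40],[0,0,0],0.6],[[-150,0,50],[0,0,0],0.6]])

```text
time_s: 42.33
ee_pos: [515.4, -6.2, 398.3]
ee_rot: [-179.9, 0.1, -0.7]
force: [-0.7, -0.1, 0.7]
gripper_width: 55.0
```

```bash
python3 - <<'E'
from h import *
f=grab('top');f=grab('top','t7.png');f=grab('side','s15.png');f=grab('wrist','w34.png');gp()
E
```

```text
t 42.53 pos [518.5  -6.3 398.2] rot [-1.7989e+02 -1.4000e-01 -7.3000e-01]  tip [519.   -5.9 203.2]  level turn [-0.0019  0.0025  0.    ]  F [0.3 0.1 0.2] w 54.2
```

View pics/t7.png

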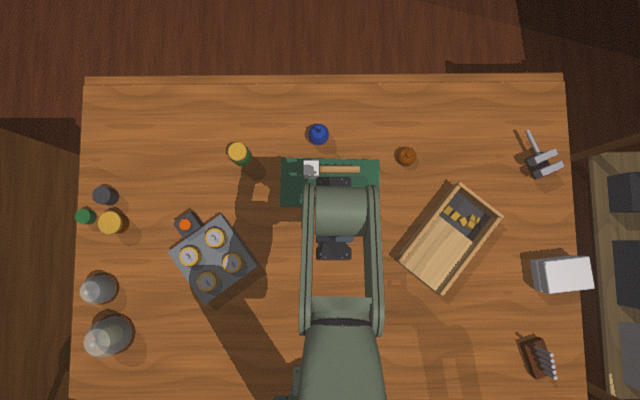

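View pics/s15.png

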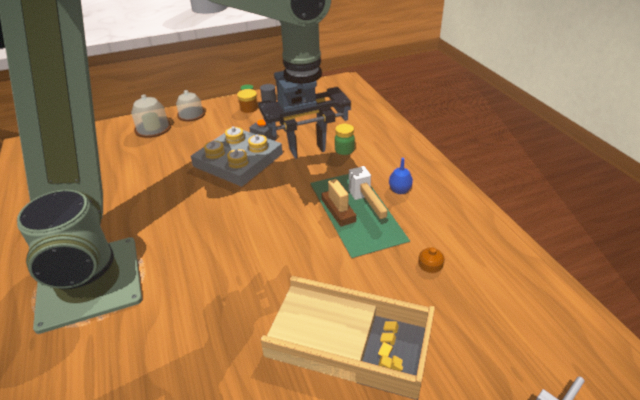

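View pics/w34.png

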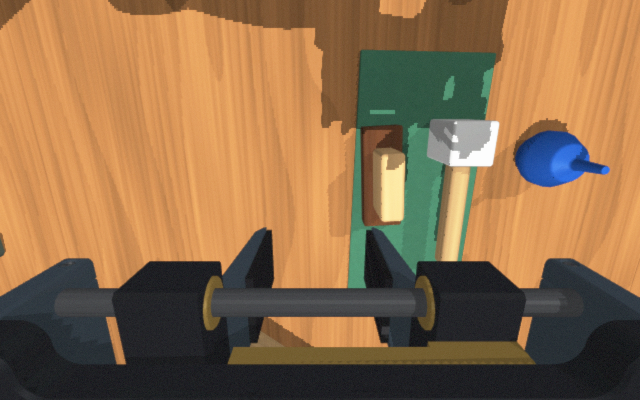

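```bash
python3 - <<'E'
from h import *
print(env.job_done()); gp()
E
```

```text
the job is handed in; nothing more can be done
None
the job is handed in; nothing more can be done
```

I swept all five chips off the deck into the tray with the scraper. I then seated the four barrels in the four pockets, pressed the peg home with the mallet, and stood scraper and mallet back on the mat. The job was handed in at about 42.5 s of robot time. Handing in gives no verdict, so I do not know the official result.

What my last checks showed:
- **Chips:** all five lie in the tray in the wrist, side and final top views. One leans on another, but it is below deck level.
- **Barrels:** measured after seating, all four are within about 3 mm of their pocket centres (limit 8 mm). Seating height was read from the gripper height and by eye in the side view.
- **Peg:** the force rose sharply with the mallet face at about 67 mm, which is the home height. The cap had also dropped about 5 pixels in the side view, roughly 17–18 mm. My automatic colour mask for the cap failed (brown objects in the first try, broken fragments in the second), so that pixel drop is read partly by eye.
- **Scraper and mallet:** both stand upright on the mat.
- **Jar, blower and oil pot:** they were never approached closely and look unmoved.
- **Gripper:** clear of everything at hand-in.

No barrel was seen knocked aside during the run.

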